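# Make up a water-sampling kit and a moisture kit

## Task

From the stock laid out at the front of the bench make up two kits for the sampling round: the empty sample bottle, the dropper bottle and the hand thermometer go into the water-sampling tray, the lidded moisture dish and the forceps into the moisture tray, each fully home in the recess made for it, bottles upright. Set everything down gently without dropping or tipping it, and leave the open dish beside the stock where it is: it belongs to neither kit.

Things in the scene. Friction and masses are not known exactly. Their poses are not given: they have to be found in the camera images.
- water_tray: Water-sampling tray (has a square recess). Fixed grey tray with black recess floors, 176 (x) x 184 (y) x 18 mm high; origin under its centre, x away from the robot at yaw 0. Recesses 12 deep, floors 6 above the bench, centres (x, y) in mm: thermometer 160 x 82 at (0, -46); sample bottle 78 square at (41, 45); dropper bottle 48 round at (-40, 45). Placed bottles hinder low grippers beside them: low things first.
- moisture_tray: Moisture tray (has a large round recess). Fixed grey tray with black recess floors, 176 (x) x 184 (y) x 18 mm high; origin under its centre, x away from the robot at yaw 0. Recesses 12 deep, floors 6 above the bench, centres (x, y) in mm: lidded dish 80 round at (0, 50); forceps channel 163 (x) x 38 (y) at (0, -40), crossed at its middle by a fingertip recess 60 (x) x 84 (y), equally deep.
- sample_bottle_mid (a point): Empty clear square bottle with white cap, standing among the stock (part-filled ones at the bench's back are not stock); 62 x 62 mm along its own x and y, rounded corners, 142 mm high, upright sides to 100 mm, about 0.08 kg. Point: its centre, 71 mm above its foot.
- dropper_bottle_mid (a point): Small round amber bottle with black dropper cap, standing; body 32 mm in diameter up to 60 mm, 102 mm high in all, about 0.07 kg. Point: on its axis, 51 mm above its foot.
- thermometer_mid (a point): White hand-held thermometer with display and keys, lying on its back among the stock (not the one at the back of the bench); 144 mm along its own x, 66 mm along y, 26 mm thick, about 0.17 kg; goes into its recess either way round. Grasp across the 66 mm. Point: its centre, 13 mm above its underside.
- lidded_dish_mid (a point): Round aluminium dish with its lid on (closed flat top, lid fixed), 24 mm high; the lid, the top 7 mm, is 68 mm in diameter, the dish below it 64 mm; about 0.04 kg. Point: its centre, 12 mm above its foot.
- forceps_mid (a point): Steel forceps lying flat, rigid; 149 mm along its own x, 18 mm wide (y) at its middle, 22 mm at most, 10 mm thick (6 mm just ahead of the middle), about 0.03 kg; goes into its channel either way round. Grasp across the middle. Point: its middle; as it lies, slightly tips-down, 3 mm above its support.
- open_dish_mid (a point): Round aluminium dish without lid (hollow, open on top), 64 mm in diameter, 21 mm high: part of neither kit. Point: its centre, half-way up.
Mind the look-alikes: they are no part of the job. Of the things that look like the part that bears dropper_bottle_mid, take the one that is farthest to the robot's right at the start.

How it is judged:
By the outcome, as a careful person would: the job done as asked, in the order asked, and still so for the second after the job is handed in, with the robot touching nothing.
It also fails if it takes over 141 s, if anything falls off the work surface, if the arm or the gripper's body presses on something with over 40 N, if the wrist force passes 120 N, or if a joint passes its speed limit or range.

## Robot

A 7-joint arm with a two-finger parallel gripper is mounted at the origin on a cart in front of the work surface, level with it; the furniture and walls round the work are solid. World frame = base frame: x ahead of the robot, y to its left, z up, the work surface at z = 0. Lengths are in m, angles in rad, forces in N, time in s.
With the tool pointing down it reaches from about 0.425 to 0.875 m from the base axis. Payload 8.4 kg.
Tool frame: the origin (TCP) lies between the finger pads; the fingertips stand 25 mm ahead of it and the grasp point (between the pads) lies 6 mm ahead of it; z points along the fingers, y is the line along which they close (so a half turn about z gives the same grasp; the last joint's range is limited). The gripper opens to 87 mm and grips with 3 to 60 N. Pads are 19 mm wide; open, the fingers measure 117 mm over their backs; the gripper's body (75 mm by 190 mm) begins 51 mm behind the grasp point.
Start: joints at [1.002, 0.333, 0.04, 1.465, -0.013, 1.343, -0.059], TCP at [0.294, -0.58, 0.248] pointing down, gripper open.
Joint ranges: [-2.58, 2.58], [-0.38, 2.09], [-1.3, 1.39], [0.25, 2.4], [-1.5, 4.64], [0.08, 2.09], [-2.65, 2.65]. Speed limits (rad/s): [2.22, 2.22, 2.79, 2.79, 3.14, 3.14, 3.14].

## Interface

Orientations are given as a 3x3 rotation matrix whose columns are the frame's x, y, z axes.
In Python, from cell import ctrl gives the robot as it stands.
- The arm moves only by the shell command python3 -m crank 'ROWS'. ROWS is JSON, a list of rows, each a list of 3 entries, a list of its own where there are three numbers: the turn, a rotation vector about the tool's x, y, z in rad, then the shift along the tool's x, y, z in cm, then the opening, from 0 (shut) to 1 (fully open). In form: [[[ax, ay, az], [dx, dy, dz], hand], ...]. A call has 1 to 5 rows; each row shifts and turns the commanded pose from where the row before left it, along the tool's axes as they then stand; what a row does not reach is not made up. A row lasts 1/12 s, in which the tool goes at most 41.7 mm and 7.16 degrees, less where a joint would pass 70% of its speed; a pose out of reach is approached as far as the arm can. A call is refused whole if a number of a shift passes 4.17 or a number of a turn 0.125, either way. A call with a gripper value outside its range is refused whole. The fingers move at their own pace and stop on an object; the grip force is fixed at half the most. Time passes only in rows, so rows that do not move let the fingers close. It gives the time, the measured TCP pose, the force, the opening and the grip force at its end, in the units of the state.
- ctrl.sense(): the state, without advancing time (a new reading comes with each control period).
- ctrl.grab_frame(name): name is "scene" or "top" or "wrist"; returns a dict with "color" (384x512x3 uint8, red, green, blue), "intrinsics" (3x3 intrinsics, pixels), "world_from_camera" (4x4, takes a point from camera to world coordinates). Camera axes: x right, y up, looking along -z (the intrinsics and any distortion apply to the point x, -y, -z); pixel columns grow to the right and rows downward; lengths in m; the calibration is good to about 2 mm. A picture is of the moment at which its call begins. There is no depth.
- ctrl.sign_off(): hands the job in; it is judged then, once.
The state is a dict: "time": time; "joints": joint angles; "qd": joint speeds; "tau": joint torques, N m; "position": TCP position; "orientation": TCP orientation; "contact_force": force on the tool from outside, world axes, zero at the start; "wrist_torque": the same for the moment, N m; "width": finger opening in m; "grip_force": force on a finger pad.
Only numpy, scipy, OpenCV 4.12 (cv2) and the standard library are available. Lean on these libraries where they do the work, as an engineer would, in place of code of your own. Each camera call takes 0.05 s, during which the arm holds its last target. There are 200 camera calls.

## Working session

There is one attempt and no reset: what is moved stays moved. The work goes in short steps, Python scripts to look and compute and a shell command to move; the robot and the scene stay as the last step left them, time stands still between calls to the robot, and variables do not carry over. Pictures are saved under pics/ and viewed, at most 14 in all, crops included, and the job is handed in when it is done.

```bash
ls; mkdir -p pics; python3 - <<'E'
from cell import ctrl
import cv2,numpy as np
np.set_printoptions(precision=4,suppress=True)
for n in ("scene","top"):
    f=ctrl.grab_frame(n)
    cv2.imwrite(f"pics/{n}0.png",cv2.resize(f["color"][:,:,::-1],(800,600),interpolation=cv2.INTER_CUBIC))
    print(n,f["intrinsics"],f["world_from_camera"],[k for k in f])
s=ctrl.sense();print(s["time"],s["position"],s["orientation"],s["width"])
E
```

```text
pics
scene [[451.4507   0.     257.1083]
 [  0.     451.4507 195.4862]
 [  0.       0.       1.    ]] [[-0.7218  0.4044 -0.5616 -0.209 ]
 [-0.6921 -0.4261  0.5826  0.8675]
 [-0.0037  0.8093  0.5874  0.9725]
 [ 0.      0.      0.      1.    ]] ['color', 'intrinsics', 'world_from_camera']
top [[434.7135   0.     256.0103]
 [  0.     434.7135 188.105 ]
 [  0.       0.       1.    ]] [[ 0.0456  0.9719 -0.2307  0.2494]
 [-0.999   0.0446 -0.0096 -0.0136]
 [ 0.001   0.2309  0.973   1.6607]
 [ 0.      0.      0.      1.    ]] ['color', 'intrinsics', 'world_from_camera']
0.1 [ 0.2941 -0.5792  0.2468] [[ 0.8917  0.4527 -0.0007]
 [ 0.4527 -0.8917  0.0013]
 [-0.0001 -0.0015 -1.    ]] 0.08720704509101565
```

View pics/top0.png

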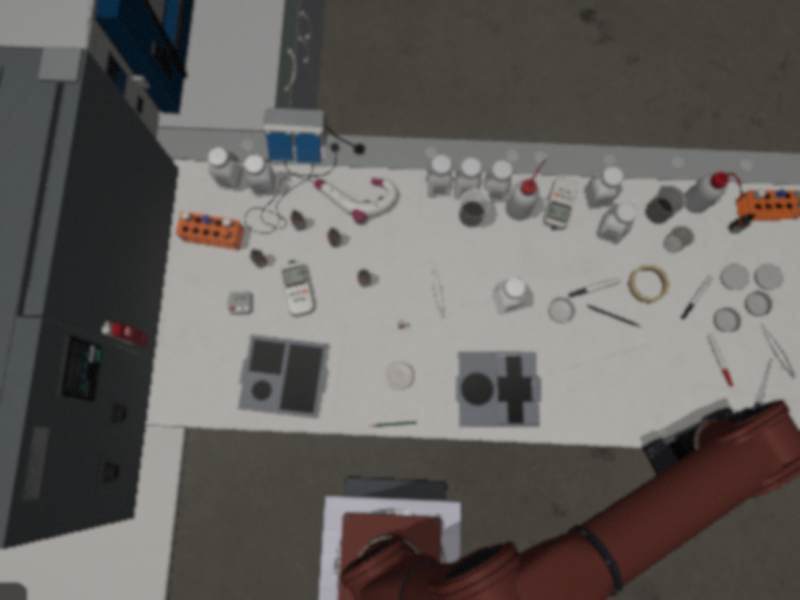

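View pics/scene0.png

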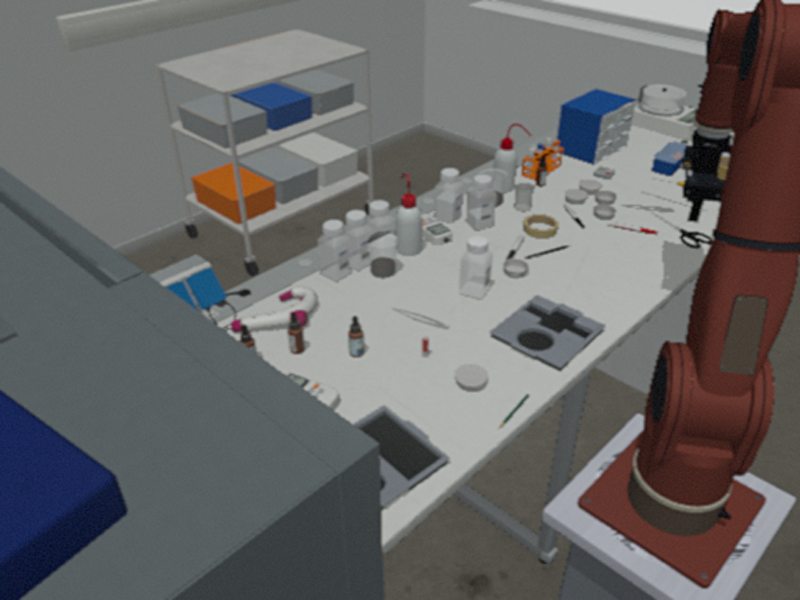

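The top view shows the water tray at about (285,375) and the moisture tray at (498,388). The stock is:
- thermometer (298,289)
- rightmost dropper bottle (364,278)
- forceps (438,292)
- sample bottle (513,293)
- open dish (561,309)
- lidded dish (400,376)

I'll zoom in to measure.

```bash
cat > h.py <<'E'
from cell import ctrl
import cv2,numpy as np
np.set_printoptions(precision=4,suppress=True)
def ray(f,uv,z):
    K=f["intrinsics"];T=np.array(f["world_from_camera"])
    d=np.linalg.solve(K,[uv[0],uv[1],1]);d=T[:3,:3]@(d*[1,-1,-1])
    return T[:3,3]+d*(z-T[2,3])/d[2]
def proj(f,p):
    T=np.array(f["world_from_camera"]);c=T[:3,:3].T@(np.array(p)-T[:3,3])
    q=f["intrinsics"]@(c*[1,-1,-1]);return q[:2]/q[2]
def save(f,name,box=None,s=1.56):
    im=f["color"][:,:,::-1]
    if box: im=im[box[1]:box[3],box[0]:box[2]]
    cv2.imwrite("pics/"+name,cv2.resize(im,None,fx=s,fy=s,interpolation=cv2.INTER_CUBIC))
def go(x,y,z,yaw):
    """remaining: turn about tool z, shift (cm) in the tool axes before and after that turn"""
    s=ctrl.sense();R=np.array(s["orientation"]);p=s["position"]
    cur=np.arctan2(R[1,0],R[0,0]);d=-(yaw-cur);d=(d+np.pi/2)%np.pi-np.pi/2
    a=R.T@(np.array([x,y,z])-p)*100
    c,sn=np.cos(d),np.sin(d);b=[c*a[0]+sn*a[1],-sn*a[0]+c*a[1],a[2]]
    print("t",s["time"],"turn z",round(d,3),"shift now",np.round(a,2),"shift after turn",np.round(b,2),"tilt",R[:2,2])
E
python3 - <<'E'
from h import *
f=ctrl.grab_frame("top");np.savez("top.npz",c=f["color"],K=f["intrinsics"],T=f["world_from_camera"])
save(f,"topz.png",(140,130,360,280),3.6)
for n,uv,z in [("dish",(400,376),.024),("therm",(298,289),.026),("drop",(364,278),.06),("forc",(438,292),.005),("bot",(513,293),.1),("wt",(285,375),.018),("mt",(498,388),.018),("rackdrop",(740,222),.05)]:
    print(n,ray(f,np.array(uv)*.64,z))
E
```

```text
dish [ 0.4347 -0.0067  0.024 ]
therm [0.638  0.2555 0.026 ]
drop [0.6648 0.0916 0.06  ]
forc [ 0.6514 -0.0922  0.005 ]
bot [ 0.634  -0.2648  0.1   ]
wt [0.4251 0.271  0.018 ]
mt [ 0.4173 -0.2437  0.018 ]
rackdrop [ 0.8551 -0.8389  0.05  ]
```

View pics/topz.png

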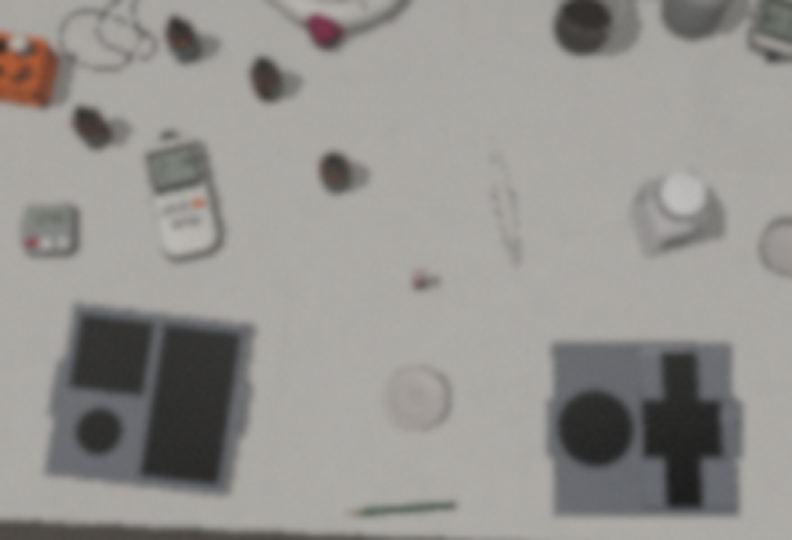

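```bash
python3 - <<'E'
from h import *
d=np.load("top.npz");f=dict(color=d["c"],intrinsics=d["K"],world_from_camera=d["T"])
P=lambda u,v,z:ray(f,(u/3.6+140-.4,v/3.6+130-.4),z)
def yaw(a,b):return np.arctan2((a-b)[1],(a-b)[0])
for n,c in [("wt",[(75,304),(255,325),(228,494),(45,473)]),("mt",[(552,343),(732,343),(739,515),(553,515)])]:
    w=[P(*q,.018) for q in c];print(n,np.mean(w,0)[:2],[round(float(np.linalg.norm(w[i]-w[i-1])),4) for i in range(4)],"yaws",yaw(w[0],w[3]),yaw(w[1],w[2]),yaw(w[0],w[1])-np.pi/2,yaw(w[3],w[2])-np.pi/2)
a,b=P(175,147,.02),P(197,256,.02);print("therm",(a+b)/2,np.linalg.norm(a-b),yaw(a,b))
a,b=P(493,152,.005),P(519,265,.005);print("forc",(a+b)/2,np.linalg.norm(a-b),yaw(a,b))
print("dish",P(418,398,.02),"cap",P(683,193,.142),"drop",P(333,172,.06))
import h
h.go(0.65,-0.09,0.25,yaw(a,b))
E
```

```text
wt [0.4244 0.2744] [0.179, 0.1933, 0.1782, 0.1916] yaws -0.07814470632612582 -0.08754243565833524 -0.07126895015808321 -0.06663208818009547
mt [ 0.4167 -0.2428] [0.1787, 0.1904, 0.1788, 0.1919] yaws 0.031732064184199514 0.039790956377046556 0.045724974865562595 0.04561771936502068
therm [0.6376 0.2543 0.02  ] 0.12420556304825005 0.2721018169222523
forc [ 0.6493 -0.0915  0.005 ] 0.12916232815591908 0.2535194613313572
dish [ 0.4369 -0.0055  0.02  ] cap [ 0.6398 -0.2616  0.142 ] drop [0.6668 0.095  0.06  ]
t 0.15 turn z 0.216 shift now [ 53.88 -27.52  -0.28] shift after turn [ 46.72 -38.44  -0.28] tilt [-0.0006  0.0011]
```

```bash
R='[[0,0,0],[3.7,-1.89,0],1]'
python3 -m crank '[[[0,0,0],[3.6,-1.84,-0.5],1],[[0,0,0],[3.6,-1.84,-0.5],1],[[0,0,0],[3.6,-1.84,-0.5],1],[[0,0,0],[3.6,-1.84,-0.5],1],[[0,0,0],[3.6,-1.84,-0.5],1]]'
python3 -m crank '[[[0,0,0],[3.6,-1.84,-0.5],1],[[0,0,0],[3.6,-1.84,-0.5],1],[[0,0,0],[3.6,-1.84,-0.5],1],[[0,0,0],[3.6,-1.84,-0.5],1],[[0,0,0],[3.6,-1.84,-0.5],1]]'
python3 -m crank '[[[0,0,0],[3.6,-1.84,0],1],[[0,0,0],[3.6,-1.84,0],1],[[0,0,0],[3.6,-1.84,0],1],[[0,0,0],[3.6,-1.84,0],1],[[0,0,0],[3.6,-1.84,0],1]]'
python3 -m crank '[[[0,0,0.108],[0,0,0],1],[[0,0,0.108],[0,0,0],1],[[0,0,0],[0,0,0],1]]'
python3 - <<'E'
from h import *
f=ctrl.grab_frame("wrist");save(f,"w1.png");print(f["intrinsics"],f["world_from_camera"])
go(.6493,-.0915,.3,.2535);go(.6493,-.0915,.027,.2535)
print(proj(f,[.6493,-.0915,.003]),proj(f,[.6398,-.2616,.142]))
E
```

```text
time: 0.57
position: [0.4138, -0.4143, 0.2726]
orientation: [[0.892, 0.452, -0.0], [0.452, -0.892, 0.0], [-0.0, -0.0, -1.0]]
contact_force: [1.1, -0.4, 0.3]
width: 0.0872
grip_force: 0.0
time: 0.98
position: [0.5326, -0.2507, 0.2978]
orientation: [[0.892, 0.453, -0.0], [0.453, -0.892, -0.0], [-0.0, -0.0, -1.0]]
contact_force: [0.9, -0.6, 1.2]
width: 0.0869
grip_force: 0.0
time: 1.4
position: [0.6515, -0.0874, 0.2974]
orientation: [[0.892, 0.452, -0.0], [0.452, -0.892, -0.0], [-0.0, -0.0, -1.0]]
contact_force: [0.4, -0.8, 0.1]
width: 0.0871
grip_force: 0.0
time: 1.65
position: [0.651, -0.0881, 0.2968]
orientation: [[0.969, 0.248, -0.001], [0.248, -0.969, 0.0], [-0.001, -0.0, -1.0]]
contact_force: [0.5, -0.6, 0.5]
width: 0.0865
grip_force: 0.0
[[265.4984   0.     249.439 ]
 [  0.     265.4984 192.4306]
 [  0.       0.       1.    ]] [[ 0.2471  0.9365  0.2488  0.7187]
 [-0.969   0.2391  0.0625 -0.072 ]
 [-0.0009 -0.2565  0.9665  0.4348]
 [ 0.      0.      0.      1.    ]]
t 1.7 turn z 0.002 shift now [-0.21  0.21 -0.29] shift after turn [-0.21  0.21 -0.29] tilt [-0.0008 -0.0002]
t 1.7 turn z 0.002 shift now [-0.18  0.21 27.01] shift after turn [-0.18  0.21 27.01] tilt [-0.0008 -0.0002]
[250.7371 167.3811] [388.3126 229.6718]
```

View pics/w1.png

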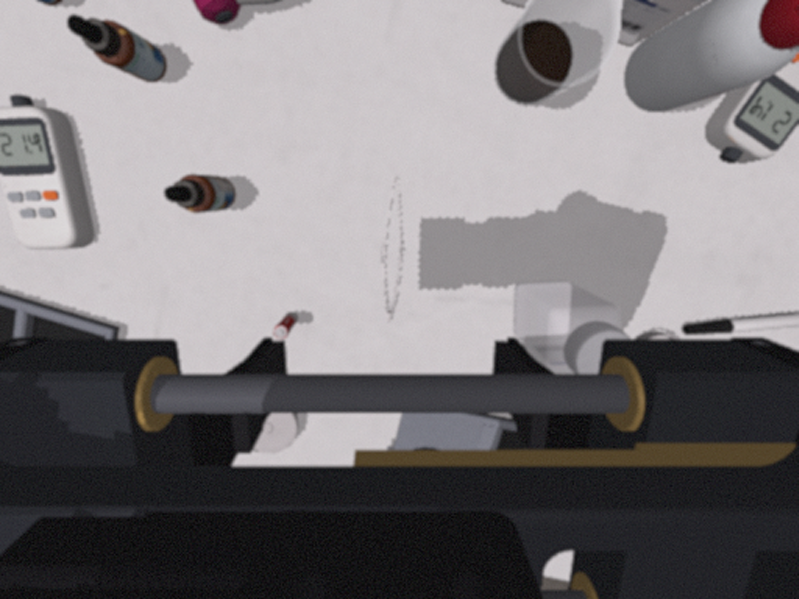

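Wrist view: the forceps run from (396,178) to (390,318), the dropper bottle's foot is near (222,192), and the sample bottle is near (550,310). I'll compute the forceps position from here.

```bash
python3 - <<'E'
from h import *
f=ctrl.grab_frame("wrist")
P=lambda u,v,z:ray(f,(u/1.56,v/1.56),z)
a,b=P(396,176,.004),P(390,320,.004);m=(a+b)/2;y=np.arctan2((a-b)[1],(a-b)[0])
print("forc",m,np.linalg.norm(a-b),y,"wide part", (P(383,258,.004)+P(403,252,.004))/2)
print("drop foot",P(222,192,.01))
g=f["color"][105:215,215:285];cv2.imwrite("pics/fz.png",cv2.resize(g[:,:,::-1],None,fx=5,fy=5,interpolation=cv2.INTER_CUBIC))
go(m[0],m[1],.027,y)
E
```

```text
forc [ 0.6598 -0.0915  0.004 ] 0.1506005929687806 0.21601853059884263 wide part [ 0.656  -0.0926  0.004 ]
drop foot [0.6748 0.088  0.01  ]
t 1.75 turn z 0.041 shift now [ 0.85  0.44 27.03] shift after turn [ 0.87  0.4  27.03] tilt [-0.0006 -0.0002]
```

View pics/fz.png

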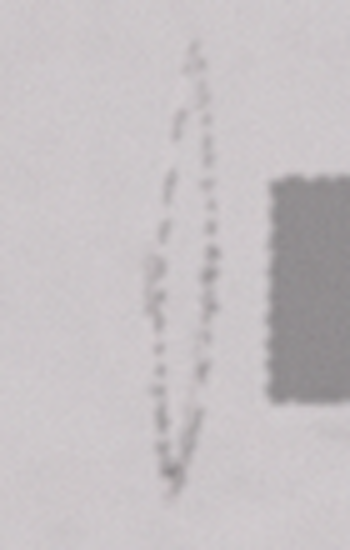

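```bash

python3 -m crank '[[[0,0,0.041],[0,0,0],1],[[0,0,0],[0.87,0.4,2],1],[[0,0,0],[0,0,4],1],[[0,0,0],[0,0,4],1],[[0,0,0],[0,0,4],1]]' >/dev/null
python3 -m crank '[[[0,0,0],[0,0,4],1],[[0,0,0],[0,0,4],1],[[0,0,0],[0,0,3.5],1],[[0,0,0],[0,0,1],1],[[0,0,0],[0,0,0],1]]'
python3 - <<'E'
from h import *
go(.6598,-.0915,.0265,.216)
f=ctrl.grab_frame("wrist");save(f,"w2.png")
E
```

```text
time: 2.58
position: [0.6577, -0.0916, 0.0296]
orientation: [[0.977, 0.213, -0.006], [0.213, -0.977, 0.001], [-0.006, -0.002, -1.0]]
contact_force: [-1.9, 0.2, 0.6]
width: 0.0868
grip_force: 0.0
t 2.5833 turn z -0.002 shift now [0.21 0.04 0.31] shift after turn [0.21 0.04 0.31] tilt [-0.0058  0.0006]
```

View pics/w2.png

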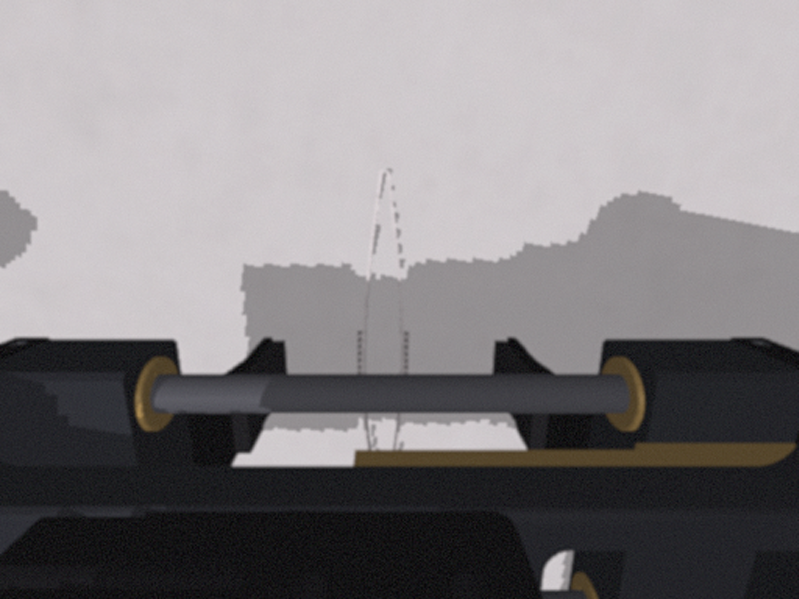

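The forceps sit centred between the fingers (x≈385). I'll lower a little and close.

```bash

python3 -m crank '[[[0,0,0],[0.2,0,0.25],1],[[0,0,0],[0,0,0],0.5],[[0,0,0],[0,0,0],0],[[0,0,0],[0,0,0],0],[[0,0,0],[0,0,0],0]]' 
python3 -m crank '[[[0,0,0],[0,0,0],0],[[0,0,0],[0,0,0],0],[[0,0,0],[0,0,0],0],[[0,0,0],[0,0,0],0],[[0,0,0],[0,0,0],0]]' 
python3 -m crank '[[[0,0,0],[0,0,-1],0],[[0,0,0],[0,0,-2],0],[[0,0,0],[0,0,-4],0],[[0,0,0],[0,0,-4],0],[[0,0,0],[0,0,-4],0]]' 
python3 - <<'E'
from h import *
# tray target
def tray(c,yaw,q): R=np.array([[np.cos(yaw),-np.sin(yaw)],[np.sin(yaw),np.cos(yaw)]]); return c+R@np.array(q)
m=tray(np.array([.4167,-.2428]),.04,[0,-.04]);print(m)
go(m[0],m[1],.15,.04)
f=ctrl.grab_frame("wrist");save(f,"w3.png")
E
```

```text
time: 3.05
position: [0.6626, -0.0907, 0.0312]
orientation: [[0.977, 0.211, 0.002], [0.211, -0.977, -0.0], [0.001, 0.001, -1.0]]
contact_force: [-0.3, -0.3, 0.1]
width: 0.0682
grip_force: 0.0
time: 3.47
position: [0.662, -0.0907, 0.03]
orientation: [[0.977, 0.211, -0.0], [0.211, -0.977, 0.0], [-0.0, -0.0, -1.0]]
contact_force: [-0.5, 0.2, -0.1]
width: 0.0352
grip_force: 0.0
time: 3.88
position: [0.6617, -0.0905, 0.1824]
orientation: [[0.977, 0.211, -0.0], [0.211, -0.977, 0.0], [-0.0, -0.0, -1.0]]
contact_force: [1.4, 1.6, 1.0]
width: 0.0037
grip_force: 0.0
[ 0.4183 -0.2828]
t 3.8833 turn z 0.173 shift now [-27.85  13.65   3.24] shift after turn [-25.09  18.24   3.24] tilt [-0.0002  0.0002]
```

```bash

python3 -m crank '[[[0,0,0],[0,0,0],0.6],[[0,0,0],[0,0,0],0.6],[[0,0,0],[0,0,4],0.6],[[0,0,0],[0,0,4],0.6],[[0,0,0],[0,0,3],0.6]]' 
python3 - <<'E'
from h import *
f=ctrl.grab_frame("wrist");save(f,"w4.png");go(.6606,-.0915,.0265,.216)
E
```

```text
time: 4.35
position: [0.66, -0.0906, 0.066]
orientation: [[0.977, 0.211, -0.004], [0.211, -0.977, 0.0], [-0.004, -0.001, -1.0]]
contact_force: [-0.3, -0.3, -1.0]
width: 0.0279
grip_force: 0.0
t 4.4 turn z -0.003 shift now [0.42 0.22 3.3 ] shift after turn [0.41 0.22 3.3 ] tilt [-0.0126  0.0014]
```

View pics/w4.png

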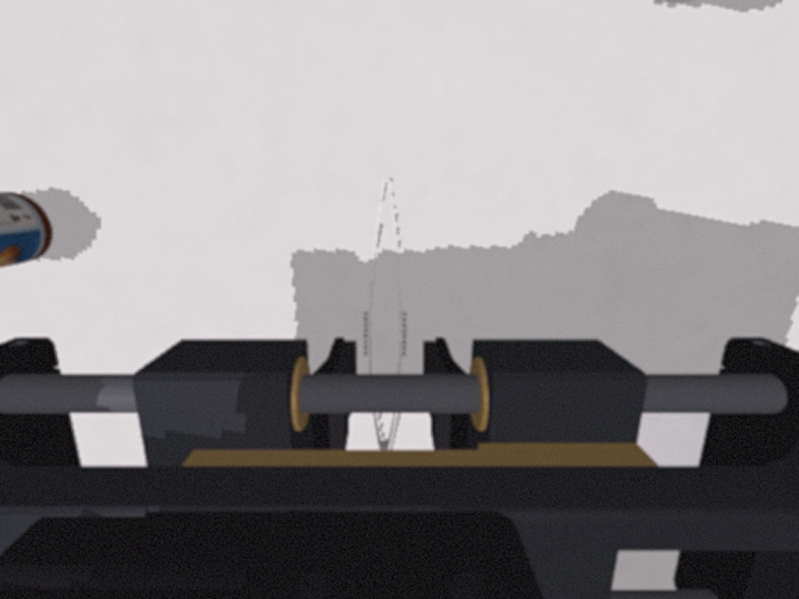

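The forceps haven't moved and are centred. I'll let the fingers open, descend and close for longer.

```bash

python3 -m crank '[[[0,0,0],[0,0,0],0.6],[[0,0,0],[0,0,0],0.6],[[0,0,0],[0,0,0],0.6],[[0,0,0],[0,0,0],0.6]]'
python3 - <<'E'
from h import *
go(.6606,-.0912,.0265,.216)
E
```

```text
time: 4.73
position: [0.6636, -0.0907, 0.0726]
orientation: [[0.977, 0.211, 0.004], [0.211, -0.977, -0.0], [0.003, 0.001, -1.0]]
contact_force: [-0.8, 0.4, -0.5]
width: 0.0508
grip_force: 0.0
t 4.7333 turn z -0.003 shift now [-0.32 -0.02  4.61] shift after turn [-0.32 -0.02  4.61] tilt [ 0.0036 -0.0003]
```

```bash

python3 -m crank '[[[0,0,0],[0,0,2],0.6],[[0,0,0],[-0.1,0,1.6],0.6],[[0,0,0],[0,0,0.9],0.6],[[0,0,0],[0,0,0],0],[[0,0,0],[0,0,0],0]]'
python3 -m crank '[[[0,0,0],[0,0,0],0],[[0,0,0],[0,0,0],0],[[0,0,0],[0,0,0],0],[[0,0,0],[0,0,0],0],[[0,0,0],[0,0,0],0]]'
python3 -m crank '[[[0,0,0],[0,0,0],0],[[0,0,0],[0,0,0],0],[[0,0,0],[0,0,0],0]]'
```

```text
time: 5.15
position: [0.662, -0.0909, 0.0265]
orientation: [[0.977, 0.211, 0.002], [0.211, -0.977, -0.0], [0.002, 0.001, -1.0]]
contact_force: [-0.3, 0.5, 0.6]
width: 0.0451
grip_force: 0.0
time: 5.57
position: [0.6615, -0.0908, 0.0256]
orientation: [[0.977, 0.211, 0.001], [0.211, -0.977, 0.0], [0.001, 0.0, -1.0]]
contact_force: [0.1, 1.1, 4.2]
width: 0.017
grip_force: 30.4
time: 5.82
position: [0.6616, -0.0908, 0.0256]
orientation: [[0.977, 0.211, 0.001], [0.211, -0.977, -0.0], [0.001, 0.0, -1.0]]
contact_force: [-0.7, 0.3, 5.9]
width: 0.0168
grip_force: 31.2
```

```bash

python3 -m crank '[[[0,0,0],[0,0,-1],0],[[0,0,0],[0,0,-2.5],0],[[0,0,0],[0,0,-4],0],[[0,0,0],[0,0,-4],0],[[0,0,0],[0,0,-4],0]]'
python3 -m crank '[[[0,0,0],[-3.48,1.71,0],0],[[0,0,0],[-3.48,1.71,0],0],[[0,0,0],[-3.48,1.71,0],0],[[0,0,0],[-3.48,1.71,0],0],[[0,0,0],[-3.48,1.71,0],0]]' >/dev/null
python3 -m crank '[[[0,0,0],[-3.48,1.71,0],0],[[0,0,0],[-3.48,1.71,0],0],[[0,0,0.0865],[-3.48,1.71,0],0],[[0,0,0.0865],[0,0,0],0],[[0,0,0],[0,0,0],0]]'
python3 -m crank '[[[0,0,0],[0,0,0],0],[[0,0,0],[0,0,0],0],[[0,0,0],[0,0,0],0]]' >/dev/null
python3 - <<'E'
from h import *
f=ctrl.grab_frame("wrist");save(f,"w5.png");go(.4183,-.2828,.0325,.04)
np.savez("w5.npz",K=f["intrinsics"],T=f["world_from_camera"])
E
```

```text
time: 6.23
position: [0.6604, -0.0909, 0.1818]
orientation: [[0.977, 0.211, -0.001], [0.211, -0.977, 0.0], [-0.001, -0.001, -1.0]]
contact_force: [1.1, -0.8, -0.4]
width: 0.017
grip_force: 29.8
time: 7.07
position: [0.4158, -0.2851, 0.1805]
orientation: [[1.0, 0.031, -0.0], [0.031, -1.0, -0.0], [-0.0, 0.0, -1.0]]
contact_force: [0.6, -0.2, -0.4]
width: 0.0172
grip_force: 29.8
t 7.3667 turn z 0.003 shift now [-0.04  0.04 14.75] shift after turn [-0.04  0.04 14.75] tilt [-0.0001  0.0004]
```

View pics/w5.png

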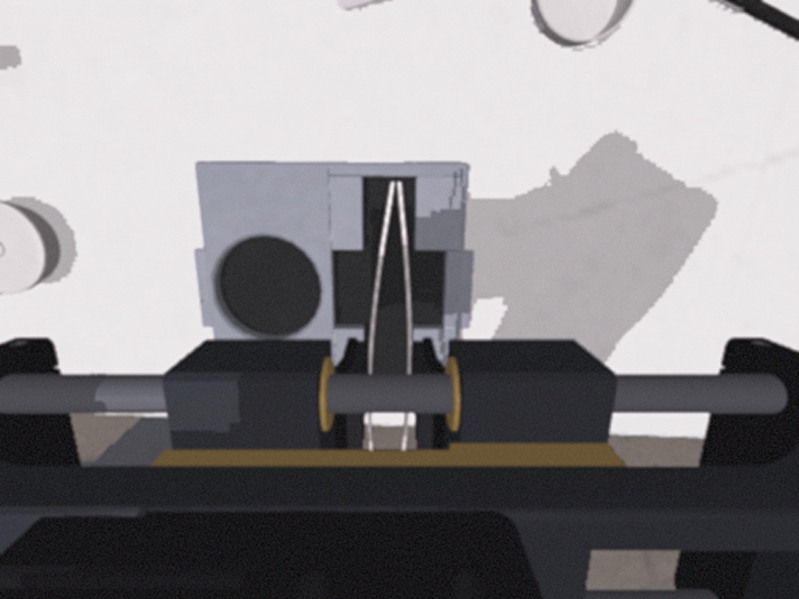

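The tray's far corners are at (197,162) and (468,164). The channel end spans (363–415,178), the cross recess spans columns 333–445 and rows 250–325, and the round recess is centred at (270,285).

```bash
python3 - <<'E'
from h import *
d=np.load("w5.npz");f=dict(intrinsics=d["K"],world_from_camera=d["T"])
P=lambda u,v,z=.018:ray(f,(u/1.56,v/1.56),z)[:2]
a,b=P(197,162),P(468,164);yaw=np.arctan2(*( (a-b)[::-1]))-np.pi/2
R=np.array([[np.cos(yaw),-np.sin(yaw)],[np.sin(yaw),np.cos(yaw)]])
print(a,b,np.linalg.norm(a-b),yaw,"centre",(a+b)/2-R@[.088,0])
q=[(P(333,250),[.03,.002]),(P(445,250),[.03,-.082]),(P(333,325),[-.03,.002]),(P(363,178),[.0815,-.021]),(P(415,178),[.0815,-.059]),(P(270,285,.016),[0,.05])]
for w,l in q: print(w-R@l)
E
```

```text
[ 0.5018 -0.1471] [ 0.5086 -0.3337] 0.1867244915604987 0.03655088069595336 centre [ 0.4173 -0.2436]
[ 0.4152 -0.2443]
[ 0.4157 -0.2416]
[ 0.4179 -0.2427]
[ 0.414  -0.2436]
[ 0.4142 -0.2418]
[ 0.4184 -0.2441]
```

```bash

python3 -m crank '[[[0,0,0],[0.15,0,3.5],0],[[0,0,0],[0,0,3.5],0],[[0,0,0],[0,0,3.5],0],[[0,0,0],[0,0,2],0],[[0,0,0],[0,0,0.8],0]]'
python3 -m crank '[[[0,0,0],[0,0,0],0],[[0,0,0],[0,0,0],0],[[0,0,0],[0,0,0.5],0],[[0,0,0],[0,0,0.5],0],[[0,0,0],[0,0,0],0]]'
python3 - <<'E'
from h import *
go(.4195,-.2828,.0315,.037)
E
```

```text
time: 7.78
position: [0.418, -0.2815, 0.0437]
orientation: [[0.999, 0.042, -0.004], [0.042, -0.999, 0.003], [-0.004, -0.003, -1.0]]
contact_force: [-1.0, -0.4, 0.1]
width: 0.0168
grip_force: 29.8
time: 8.2
position: [0.4196, -0.2834, 0.0371]
orientation: [[0.999, 0.04, 0.0], [0.04, -0.999, -0.0], [0.0, 0.0, -1.0]]
contact_force: [-0.8, -0.7, -0.3]
width: 0.0172
grip_force: 29.8
t 8.2 turn z 0.003 shift now [-0.   -0.06  0.56] shift after turn [-0.   -0.06  0.56] tilt [ 0.0005 -0.0003]
```

```bash

python3 -m crank '[[[0,0,0],[0,0,0.25],0],[[0,0,0],[0,0,0.2],0],[[0,0,0],[0,0,0],0],[[0,0,0],[0,0,0],0],[[0,0,0],[0,0,0],0]]'
```

```text
time: 8.62
position: [0.4194, -0.2834, 0.0327]
orientation: [[0.999, 0.04, 0.0], [0.04, -0.999, -0.0], [0.0, 0.0, -1.0]]
contact_force: [0.3, 0.2, -0.3]
width: 0.0167
grip_force: 29.8
```

```bash

python3 -m crank '[[[0,0,0],[0,0,0.1],0],[[0,0,0],[0,0,0],0],[[0,0,0],[0,0,0],0.4],[[0,0,0],[0,0,0],0.4],[[0,0,0],[0,0,0],0.4]]'
python3 -m crank '[[[0,0,0],[0,0,0],0.4],[[0,0,0],[0,0,0],0.4],[[0,0,0],[0,0,-1],0.4],[[0,0,0],[0,0,-2],0.4],[[0,0,0],[0,0,-4],0.4]]'
python3 -m crank '[[[0,0,0],[0,0,-4],1],[[0,0,0],[0,0,-2],1],[[0,0,0],[0,0,0],1],[[0,0,0],[0,0,0],1],[[0,0,0],[0,0,0],1]]'
python3 - <<'E'
from h import *
f=ctrl.grab_frame("wrist");save(f,"w6.png",(100,80,400,300),2.6)
d=np.load("w5.npz");g=dict(intrinsics=d["K"],world_from_camera=d["T"])
# lidded dish seen left in w5: crude
go(.4369,-.0055,.16,.04)
E
```

```text
time: 9.03
position: [0.4194, -0.2833, 0.0316]
orientation: [[0.999, 0.04, -0.0], [0.04, -0.999, 0.0], [-0.0, -0.0, -1.0]]
contact_force: [0.1, 0.1, 1.0]
width: 0.0293
grip_force: 0.0
time: 9.45
position: [0.417, -0.2818, 0.0994]
orientation: [[0.999, 0.04, -0.006], [0.04, -0.999, 0.004], [-0.006, -0.004, -1.0]]
contact_force: [-0.1, -0.8, -1.0]
width: 0.0344
grip_force: 0.0
time: 9.87
position: [0.419, -0.2831, 0.1614]
orientation: [[0.999, 0.04, -0.0], [0.04, -0.999, 0.0], [-0.0, -0.0, -1.0]]
contact_force: [-0.2, -0.6, 0.4]
width: 0.0604
grip_force: 0.0
t 9.9167 turn z -0.0 shift now [  2.92 -27.65   0.1 ] shift after turn [  2.92 -27.65   0.1 ] tilt [-0.0014  0.0009]
```

View pics/w6.png

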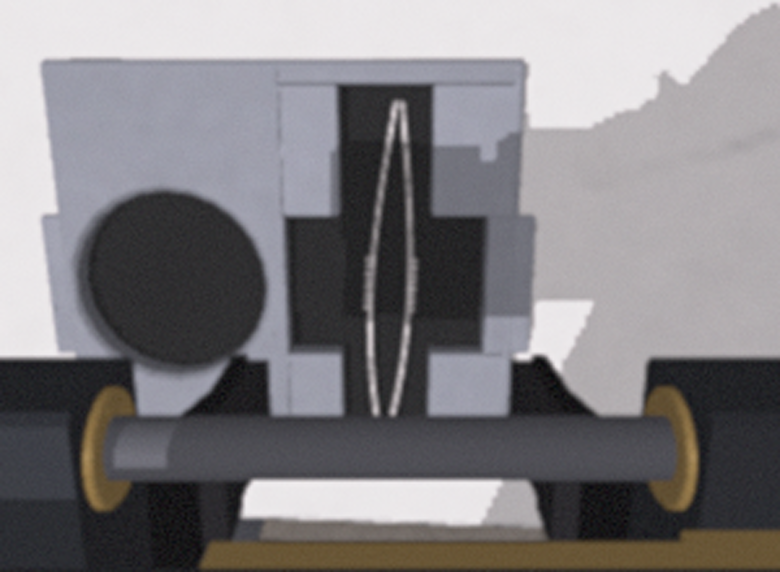

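The forceps lie inside their channel with clearance at the visible end. Next is the lidded dish, which I'll locate numerically.

```bash

python3 -m crank '[[[0,0,0],[0.1,-4,-0.6],1],[[0,0,0],[0.1,-4,-0.6],1],[[0,0,0],[0.1,-4,-0.6],1],[[0,0,0],[0.1,-4,-0.6],1],[[0,0,0],[0.1,-4,0],1]]'>/dev/null
python3 -m crank '[[[0,0,0],[0.1,-4,0],1],[[0,0,0],[0,-3.6,0],1],[[0,0,0],[0,0,0],1],[[0,0,0],[0,0,0],1],[[0,0,0],[0,0,0],1]]'
python3 - <<'E'
from h import *
f=ctrl.grab_frame("wrist");print(proj(f,[.4369,-.0055,.024]))
g=cv2.medianBlur(cv2.cvtColor(f["color"],cv2.COLOR_RGB2GRAY),3)
c=cv2.HoughCircles(g[:215],cv2.HOUGH_GRADIENT,1,20,param1=60,param2=15,minRadius=20,maxRadius=60)
for u,v,r in (c[0][:6] if c is not None else []):
    p=ray(f,(u,v),.024);q=ray(f,(u+r,v),.024);print(u,v,r,p,"diam",2*np.linalg.norm(p-q))
save(f,"w7.png",(100,80,400,300),2.6)
E
```

```text
time: 10.75
position: [0.4139, -0.0078, 0.1847]
orientation: [[0.999, 0.04, -0.002], [0.04, -0.999, -0.0], [-0.002, -0.0, -1.0]]
contact_force: [-0.2, -0.4, 0.1]
width: 0.0866
grip_force: 0.0
[247.3893 164.5333]
408.5 193.5 37.8 [ 0.4104 -0.1943  0.024 ] diam 0.0880325525667362
245.5 163.5 29.1 [ 0.438  -0.0033  0.024 ] diam 0.06582979431746173
442.5 147.5 50.5 [ 0.4646 -0.2219  0.024 ] diam 0.11240471765994536
387.5 173.5 46.3 [ 0.4329 -0.1658  0.024 ] diam 0.10571321030324617
451.5 175.5 38.0 [ 0.4335 -0.2393  0.024 ] diam 0.08691481631278752
51.5 135.5 48.3 [0.4605 0.2113 0.024 ] diam 0.10642906270040223
```

```bash

python3 -m crank '[[[0,0,0],[2.2,-0.3,3.5],1],[[0,0,0],[0,0,3.5],1],[[0,0,0],[0,0,3],1],[[0,0,0],[0,0,1.5],1],[[0,0,0],[0,0,0],1]]'>/dev/null
python3 -m crank '[[[0,0,0],[0,0,0],1],[[0,0,0],[0,0,0],1]]'
python3 - <<'E'
from h import *
go(.4377,-.004,.039,.037)
E
```

```text
time: 11.38
position: [0.437, -0.0041, 0.0715]
orientation: [[0.999, 0.038, 0.001], [0.038, -0.999, 0.0], [0.001, 0.0, -1.0]]
contact_force: [-0.8, -0.8, 0.4]
width: 0.087
grip_force: 0.0
t 11.3833 turn z 0.001 shift now [ 0.07 -0.01  3.25] shift after turn [ 0.07 -0.01  3.25] tilt [0.0009 0.    ]
```

```bash

python3 -m crank '[[[0,0,0],[0.05,0,2],1],[[0,0,0],[0,0,1.2],1],[[0,0,0],[0,0,0],1],[[0,0,0],[0,0,0],0],[[0,0,0],[0,0,0],0]]'
python3 -m crank '[[[0,0,0],[0,0,0],0],[[0,0,0],[0,0,0],0],[[0,0,0],[0,0,0],0],[[0,0,0],[0,0,0],0]]'
```

```text
time: 11.8
position: [0.4378, -0.0036, 0.04]
orientation: [[0.999, 0.039, 0.002], [0.039, -0.999, -0.0], [0.002, 0.0, -1.0]]
contact_force: [0.7, -0.7, 1.0]
width: 0.0801
grip_force: 0.0
time: 12.13
position: [0.4373, -0.0034, 0.0393]
orientation: [[0.999, 0.04, 0.001], [0.04, -0.999, -0.0], [0.001, 0.0, -1.0]]
contact_force: [-1.6, 0.2, 7.0]
width: 0.0618
grip_force: 30.2
```

```bash

python3 -m crank '[[[0,0,0],[0,0,0],0],[[0,0,0],[0,0,0],0],[[0,0,0],[0,0,0],0]]'
python3 - <<'E'
from h import *
f=ctrl.grab_frame("wrist");save(f,"w8.png",(130,130,370,300),3.2)
E
```

```text
time: 12.38
position: [0.4373, -0.0034, 0.0393]
orientation: [[0.999, 0.04, 0.001], [0.04, -0.999, -0.0], [0.001, 0.0, -1.0]]
contact_force: [-1.9, 0.4, 7.0]
width: 0.0616
grip_force: 30.2
```

View pics/w8.png

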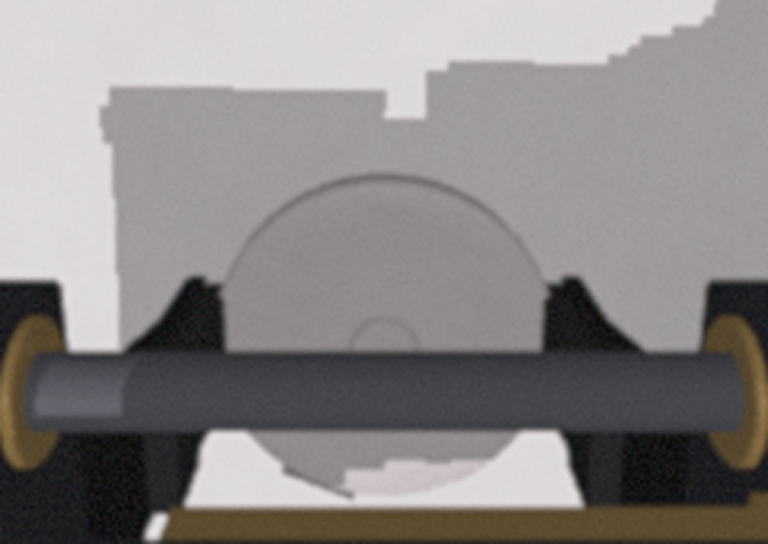

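The dish is held, with its lid filling the gap between the fingers and its centre mark at (384,345) in the crop. I'll check the centring.

```bash
python3 - <<'E'
from h import *
f=ctrl.grab_frame("wrist");P=lambda u,v,z=.024:ray(f,(u/3.2+130,v/3.2+130),z)
print(P(384,345),P(384,175),P(222,300),P(548,300),P(384,495))
E
```

```text
[ 0.4372 -0.0048  0.024 ] [ 0.4713 -0.0034  0.024 ] [0.4454 0.0268 0.024 ] [ 0.4478 -0.036   0.024 ] [ 0.4039 -0.0061  0.024 ]
```

```bash

python3 -m crank '[[[0,0,0],[0,0,-1],0],[[0,0,0],[0,0,-2],0],[[0,0,0],[0,0,-3],0],[[0,0,0],[0,0,-2],0],[[0,0,0],[0,2,0],0]]'
python3 -m crank '[[[0,0,0],[-0.5,3.5,0],0],[[0,0,0],[-0.5,3.5,0],0],[[0,0,0],[-0.5,3.5,0],0],[[0,0,0],[-0.5,3.5,0],0],[[0,0,0],[-0.5,2,0],0]]'
python3 -m crank '[[[0,0,0],[0,0,0],0],[[0,0,0],[0,0,0],0],[[0,0,0],[0,0,0],0]]'
python3 - <<'E'
from h import *
go(.415,-.192,.0455,.037)
E
```

```text
time: 12.9
position: [0.4401, -0.0204, 0.1234]
orientation: [[0.999, 0.044, 0.007], [0.044, -0.999, 0.001], [0.007, -0.0, -1.0]]
contact_force: [1.0, 0.4, -0.3]
width: 0.0616
grip_force: 30.1
time: 13.32
position: [0.4182, -0.188, 0.1194]
orientation: [[0.999, 0.037, 0.001], [0.037, -0.999, -0.001], [0.001, 0.001, -1.0]]
contact_force: [-0.1, -0.0, 0.1]
width: 0.0619
grip_force: 30.1
time: 13.57
position: [0.4191, -0.1834, 0.1189]
orientation: [[0.999, 0.04, 0.0], [0.04, -0.999, 0.0], [0.0, -0.0, -1.0]]
contact_force: [-0.1, 0.4, 0.1]
width: 0.0617
grip_force: 30.1
t 13.5667 turn z 0.003 shift now [-0.45  0.84  7.34] shift after turn [-0.44  0.84  7.34] tilt [0.0002 0.0005]
```

```bash

python3 -m crank '[[[0,0,0],[-0.45,0.84,0],0],[[0,0,0],[0,0,2.5],0],[[0,0,0],[0,0,2],0],[[0,0,0],[0,0,1],0],[[0,0,0],[0,0,0],0]]'
python3 -m crank '[[[0,0,0],[0,0,0.7],0],[[0,0,0],[0,0,0.5],0],[[0,0,0],[0,0,0.3],0],[[0,0,0],[0,0,0.2],0],[[0,0,0],[0,0,0],0]]'
python3 -m crank '[[[0,0,0],[0,0,0],0],[[0,0,0],[0,0,0],0],[[0,0,0],[0,0,0],0]]'
```

```text
time: 13.98
position: [0.4133, -0.1918, 0.0617]
orientation: [[0.999, 0.041, -0.004], [0.041, -0.999, 0.002], [-0.003, -0.002, -1.0]]
contact_force: [-0.1, -0.1, -0.4]
width: 0.0615
grip_force: 30.1
time: 14.4
position: [0.4148, -0.1928, 0.0465]
orientation: [[0.999, 0.04, -0.0], [0.04, -0.999, 0.0], [-0.0, -0.0, -1.0]]
contact_force: [-0.4, -0.1, -0.1]
width: 0.0616
grip_force: 30.1
time: 14.65
position: [0.415, -0.1929, 0.0468]
orientation: [[0.999, 0.04, 0.0], [0.04, -0.999, -0.0], [0.0, 0.0, -1.0]]
contact_force: [-0.0, 0.3, -1.2]
width: 0.0621
grip_force: 30.1
```

```bash

python3 -m crank '[[[0,0,0],[0,0,0.1],0],[[0,0,0],[0,0,0],0],[[0,0,0],[0,0,0.05],0],[[0,0,0],[0,0,0],0],[[0,0,0],[0,0,0],0]]'
```

```text
time: 15.07
position: [0.4148, -0.1929, 0.0453]
orientation: [[0.999, 0.04, 0.0], [0.04, -0.999, -0.0], [0.0, 0.0, -1.0]]
contact_force: [-2.3, 0.3, 5.1]
width: 0.0615
grip_force: 30.2
```

Contact at 5 N, so the dish is seated. I'll release, retreat and check.

```bash

python3 -m crank '[[[0,0,0],[0,0,0],1],[[0,0,0],[0,0,0],1],[[0,0,0],[0,0,0],1],[[0,0,0],[0,0,0],1],[[0,0,0],[0,0,0],1]]'>/dev/null
python3 -m crank '[[[0,0,0],[0,0,0],1],[[0,0,0],[0,0,-0.5],1],[[0,0,0],[0,0,-2],1],[[0,0,0],[0,0,-3.5],1],[[0,0,0],[0,0,-4],1]]'
python3 -m crank '[[[0,0,0],[0,0,-4],1],[[0,0,0],[0,0,-2],1],[[0,0,0],[0,0,0],1],[[0,0,0],[0,0,0],1]]'
python3 - <<'E'
from h import *
f=ctrl.grab_frame("wrist");save(f,"w9.png",(100,80,400,300),2.6)
go(.6376,.2543,.25,.27)
E
```

```text
time: 15.9
position: [0.4134, -0.1921, 0.1451]
orientation: [[0.999, 0.04, -0.003], [0.04, -0.999, 0.002], [-0.003, -0.002, -1.0]]
contact_force: [1.3, -0.8, -0.1]
width: 0.0872
grip_force: 0.0
time: 16.23
position: [0.4154, -0.1931, 0.2066]
orientation: [[0.999, 0.04, 0.003], [0.04, -0.999, -0.001], [0.003, 0.002, -1.0]]
contact_force: [-0.7, -0.2, 0.0]
width: 0.0868
grip_force: 0.0
t 16.2833 turn z -0.23 shift now [ 24.05 -43.79  -4.48] shift after turn [ 33.41 -37.14  -4.48] tilt [ 0.0004 -0.0003]
```

View pics/w9.png

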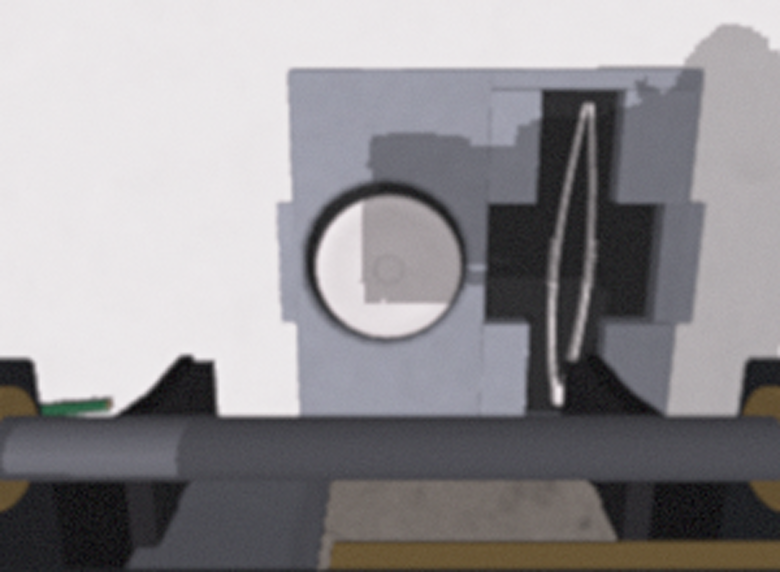

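The dish is home and centred, and the forceps lie within their channel. Next I'll move to a vantage point over the water side.

```bash

python3 -m crank '[[[0,0,0],[0.41,-3.92,-0.94],1],[[0,0,0],[0.41,-3.92,-0.94],1],[[0,0,0],[0.41,-3.92,-0.94],1],[[0,0,0],[0.41,-3.92,-0.94],1],[[0,0,0],[0.41,-3.92,-0.94],1]]'>/dev/null
python3 -m crank '[[[0,0,0],[0.41,-3.92,-0.94],1],[[0,0,0],[0.41,-3.92,-0.94],1],[[0,0,0],[0.41,-3.92,-0.94],1],[[0,0,0],[0.41,-3.92,-0.94],1],[[0,0,0],[0.41,-3.92,-0.94],1]]'>/dev/null
python3 -m crank '[[[0,0,0],[0,0,0],1],[[0,0,0],[0,0,0],1],[[0,0,0],[0,0,0],1]]'
python3 - <<'E'
from h import *
f=ctrl.grab_frame("wrist");np.savez("w10.npz",K=f["intrinsics"],T=f["world_from_camera"],c=f["color"])
for p in ([.4244,.2744,.018],[.6376,.2543,.026],[.6748,.088,.0]):print(proj(f,p))
save(f,"w10.png",(80,20,400,240),2.5)
E
```

```text
time: 17.37
position: [0.4398, 0.1998, 0.2977]
orientation: [[0.999, 0.04, -0.003], [0.04, -0.999, -0.001], [-0.003, 0.001, -1.0]]
contact_force: [0.6, -0.6, -0.3]
width: 0.0871
grip_force: 0.0
[201.8173 174.8446]
[214.5139  22.9651]
[333.4438   5.2833]
```

View pics/w10.png

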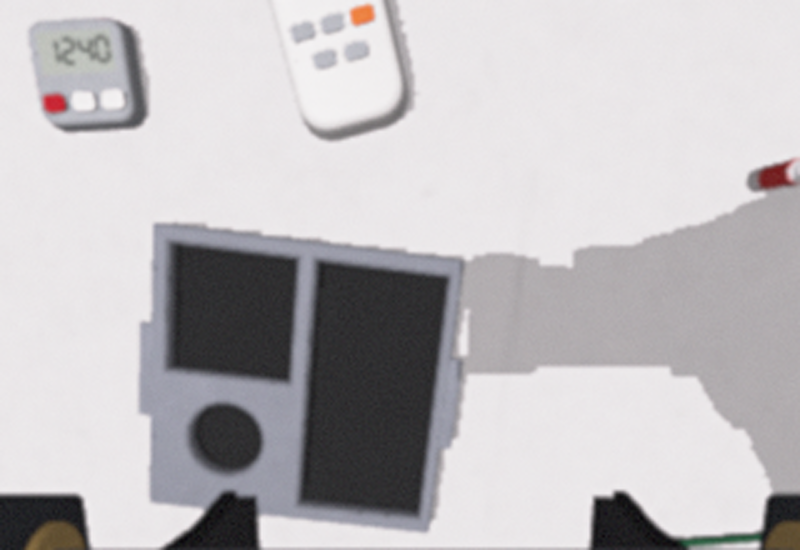

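The tray corners in the crop are TL(154,224), TR(463,260) and BR(428,531), and all three recesses are visible. The thermometer is clipped at the top, so I'll move forward to see it and the dropper bottle.

```bash

python3 -m crank '[[[0,0,0],[3.3,1,0],1],[[0,0,0],[3.3,1,0],1],[[0,0,0],[3.3,1,0],1],[[0,0,0],[3.3,1,0],1],[[0,0,0],[0,0,0],1]]'>/dev/null
python3 -m crank '[[[0,0,0],[0,0,0],1],[[0,0,0],[0,0,0],1],[[0,0,0],[0,0,0],1]]'
python3 - <<'E'
from h import *
d=np.load("w10.npz");f=dict(intrinsics=d["K"],world_from_camera=d["T"])
P=lambda u,v,z=.018:ray(f,(u/2.5+80-.3,v/2.5+20-.3),z)[:2]
L=[(P(154,224),[.088,.092]),(P(463,260),[.088,-.092]),(P(428,531),[-.088,-.092])]
L+=[(P(*p),q) for p,q in zip([(317,262),(449,278),(421,515),(301,502)],[[.08,-.005],[.08,-.087],[-.08,-.087],[-.08,-.005]])]
L+=[(P(*p),q) for p,q in zip([(170,242),(298,258),(290,382),(168,369)],[[.08,.084],[.08,.006],[.002,.006],[.002,.084]])]
L+=[(P(226,437),[-.04,.045])]
w=np.array([a for a,b in L]);l=np.array([b for a,b in L])
# rigid fit via scipy
from scipy.optimize import least_squares
def F(x):c,s=np.cos(x[2]),np.sin(x[2]);return x[:2]+l@np.array([[c,s],[-s,c]])
r=least_squares(lambda x:(F(x)-w).ravel(),[.42,.27,-.07]);print(r.x,np.abs(F(r.x)-w).max(1))
f=ctrl.grab_frame("wrist");np.savez("w11.npz",K=f["intrinsics"],T=f["world_from_camera"],c=f["color"])
for p in ([.6376,.2543,.026],[.6748,.088,.0]):print(proj(f,p))
save(f,"w11.png",(80,20,400,240),2.5)
E
```

```text
time: 18.08
position: [0.5727, 0.1657, 0.2991]
orientation: [[0.999, 0.04, -0.0], [0.04, -0.999, -0.0], [-0.0, 0.0, -1.0]]
contact_force: [0.1, -0.1, -0.3]
width: 0.0868
grip_force: 0.0
[ 0.4252  0.2779 -0.0747] [0.0015 0.0016 0.0017 0.0018 0.002  0.0014 0.0014 0.0002 0.0007 0.0004
 0.0003 0.0011]
[191.4247 123.1233]
[301.086  102.8471]
```

View pics/w11.png

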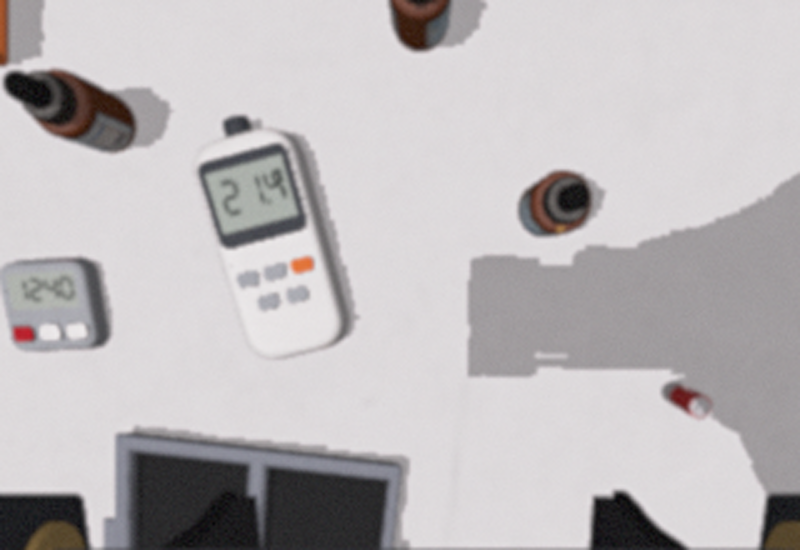

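The thermometer runs from about (246,131) to (303,352), with side edges at (200,165)–(250,340) and (297,150)–(347,310). The dropper bottle's foot is near (543,212) and its cap near (573,197).

```bash
python3 - <<'E'
from h import *
d=np.load("w11.npz");f=dict(intrinsics=d["K"],world_from_camera=d["T"])
P=lambda u,v,z=.02:ray(f,(u/2.5+80-.3,v/2.5+20-.3),z)[:2]
a,b=P(246,131),P(303,354);print("ends",a,b,np.linalg.norm(a-b),(a+b)/2,np.arctan2(*(a-b)[::-1]))
for s in (((200,165),(250,340)),((297,150),(347,310))):
    p,q=P(*s[0]),P(*s[1]);print(p,q,np.arctan2(*(p-q)[::-1]))
print("drop",P(543,212,0),P(560,203,.06),P(573,197,.102))
T=lambda l:np.array([.4252,.2779])+np.array([[np.cos(-.0747),-np.sin(-.0747)],[np.sin(-.0747),np.cos(-.0747)]])@l
for l in ([0,-.046],[.041,.045],[-.04,.045]):print(T(np.array(l)))
c=(a+b)/2;go(c[0],c[1],.1,np.arctan2(*(a-b)[::-1]))
E
```

```text
ends [0.7085 0.2737] [0.5798 0.2416] 0.13262632550559997 [0.6442 0.2577] 0.24470478006081092
[0.6889 0.3013] [0.5873 0.2747] 0.25533935894165916
[0.6994 0.2442] [0.6083 0.2141] 0.31909148764803535
drop [0.6721 0.0943] [0.673  0.0956] [0.6725 0.0977]
[0.4218 0.232 ]
[0.4694 0.3197]
[0.3887 0.3258]
t 18.1333 turn z -0.204 shift now [ 7.5  -8.89 19.94] shift after turn [ 9.14 -7.18 19.94] tilt [ 0.0004 -0.0005]
```

```bash

python3 -m crank '[[[0,0,-0.113],[2.5,-2.96,2],1],[[0,0,-0.113],[2.5,-2.96,2],1],[[0,0,0],[2.5,-2,3],1],[[0,0,0],[0,0,3],1],[[0,0,0],[0,0,0],1]]'>/dev/null
python3 -m crank '[[[0,0,0],[0,0,0],1],[[0,0,0],[0,0,0],1]]'
python3 - <<'E'
from h import *
go(.648,.259,.039,.265)
E
```

```text
time: 18.72
position: [0.6339, 0.2506, 0.2048]
orientation: [[0.965, 0.262, 0.002], [0.262, -0.965, -0.0], [0.002, 0.001, -1.0]]
contact_force: [0.4, -0.4, 0.9]
width: 0.087
grip_force: 0.0
t 18.7167 turn z 0.0 shift now [ 1.55 -0.45 16.58] shift after turn [ 1.55 -0.45 16.58] tilt [ 0.0022 -0.    ]
```

```bash

python3 -m crank '[[[0,0,0],[1.5,-0.45,3],1],[[0,0,0],[0,0,3.5],1],[[0,0,0],[0,0,3],1],[[0,0,0],[0,0,2],1],[[0,0,0],[0,0,1],1]]'>/dev/null
python3 -m crank '[[[0,0,0],[0,0,0],1],[[0,0,0],[0,0,0],1],[[0,0,0],[0,0,0],1]]'
python3 - <<'E'
from h import *
go(.648,.259,.039,.265)
f=ctrl.grab_frame("wrist");save(f,"w12.png",(130,130,370,300),3.2)
E
```

```text
time: 19.38
position: [0.6483, 0.2599, 0.0805]
orientation: [[0.965, 0.262, 0.004], [0.262, -0.965, 0.001], [0.004, -0.0, -1.0]]
contact_force: [-0.5, -0.0, -0.8]
width: 0.0869
grip_force: 0.0
t 19.3833 turn z 0.0 shift now [-0.07  0.08  4.15] shift after turn [-0.07  0.08  4.15] tilt [0.0038 0.0013]
```

```bash

python3 -m crank '[[[0,0,0],[0,0,1.5],1],[[0,0,0],[0,0,1],1],[[0,0,0],[0,0,0.8],1],[[0,0,0],[0,0,0.7],1],[[0,0,0],[0,0,0],1]]'
python3 -m crank '[[[0,0,0],[0,0,0],0],[[0,0,0],[0,0,0],0],[[0,0,0],[0,0,0],0],[[0,0,0],[0,0,0],0],[[0,0,0],[0,0,0],0]]'
python3 -m crank '[[[0,0,0],[0,0,0],0],[[0,0,0],[0,0,0],0],[[0,0,0],[0,0,0],0]]'
```

```text
time: 19.85
position: [0.6458, 0.2589, 0.035]
orientation: [[0.965, 0.263, -0.003], [0.263, -0.965, -0.001], [-0.003, 0.0, -1.0]]
contact_force: [-0.4, -0.7, 0.6]
width: 0.0875
grip_force: 0.0
time: 20.27
position: [0.6471, 0.2599, 0.0379]
orientation: [[0.965, 0.263, 0.001], [0.263, -0.965, 0.001], [0.001, -0.001, -1.0]]
contact_force: [-0.3, 0.4, 0.5]
width: 0.062
grip_force: 30.0
time: 20.52
position: [0.6471, 0.2599, 0.0378]
orientation: [[0.965, 0.263, 0.001], [0.263, -0.965, 0.001], [0.001, -0.001, -1.0]]
contact_force: [0.2, 2.0, 2.3]
width: 0.0618
grip_force: 30.0
```

```bash

python3 -m crank '[[[0,0,0],[0,0,0],0.9],[[0,0,0],[0,0,0],0.9],[[0,0,0],[0,0,0],0.9],[[0,0,0],[0,0,-0.2],0.9],[[0,0,0],[0,0,0],0.9]]'
python3 -m crank '[[[0,0,0],[0,0,0],0],[[0,0,0],[0,0,0],0],[[0,0,0],[0,0,0],0],[[0,0,0],[0,0,0],0],[[0,0,0],[0,0,0],0]]'
python3 -m crank '[[[0,0,0],[0,0,0],0],[[0,0,0],[0,0,0],0]]'
python3 -m crank '[[[0,0,0],[0,0,-0.5],0],[[0,0,0],[0,0,-1.5],0],[[0,0,0],[0,0,-2.5],0],[[0,0,0],[0,0,-2.5],0],[[0,0,0],[0,0,-1],0]]'
python3 - <<'E'
from h import *
go(.4218,.232,.11,-.075)
f=ctrl.grab_frame("wrist");save(f,"w12.png",(130,130,370,300),3.2)
E
```

```text
time: 20.93
position: [0.647, 0.2592, 0.0395]
orientation: [[0.965, 0.262, -0.0], [0.262, -0.965, -0.0], [-0.0, 0.0, -1.0]]
contact_force: [0.1, -0.7, -0.3]
width: 0.077
grip_force: 0.0
time: 21.35
position: [0.6469, 0.2594, 0.0393]
orientation: [[0.965, 0.263, -0.0], [0.263, -0.965, 0.0], [-0.0, -0.0, -1.0]]
contact_force: [-0.4, 0.0, -0.2]
width: 0.0615
grip_force: 29.6
time: 21.52
position: [0.6468, 0.2594, 0.0393]
orientation: [[0.965, 0.263, -0.0], [0.263, -0.965, 0.0], [-0.0, -0.0, -1.0]]
contact_force: [-0.7, 0.3, -0.5]
width: 0.0615
grip_force: 29.6
time: 21.93
position: [0.6483, 0.2605, 0.1244]
orientation: [[0.965, 0.263, 0.005], [0.263, -0.965, 0.002], [0.005, -0.001, -1.0]]
contact_force: [1.3, 1.2, -1.0]
width: 0.0618
grip_force: 29.5
t 21.9333 turn z 0.341 shift now [-22.61  -3.2    1.33] shift after turn [-22.38   4.55   1.33] tilt [0.0047 0.0022]
```

```bash

python3 -m crank '[[[0,0,0],[-3,-0.42,0],0],[[0,0,0],[-3.5,-0.5,0],0],[[0,0,0],[-3.5,-0.5,0],0],[[0,0,0],[-3.5,-0.5,0],0],[[0,0,0],[-3.5,-0.5,0],0]]'>/dev/null
python3 -m crank '[[[0,0,0],[-3.5,-0.5,0],0],[[0,0,0],[-2,-0.28,0],0],[[0,0,0.114],[0,0,0],0],[[0,0,0.114],[0,0,0],0],[[0,0,0.113],[0,0,0],0]]'>/dev/null
python3 -m crank '[[[0,0,0],[0,0,0],0],[[0,0,0],[0,0,0],0],[[0,0,0],[0,0,0],0]]'
python3 - <<'E'
from h import *
go(.4193,.232,.0465,-.075)
E
```

```text
time: 23.07
position: [0.4213, 0.2312, 0.1191]
orientation: [[0.997, -0.071, -0.0], [-0.071, -0.997, -0.0], [-0.0, 0.0, -1.0]]
contact_force: [0.1, -0.5, -2.5]
width: 0.0614
grip_force: 29.5
t 23.0667 turn z 0.004 shift now [-0.2  -0.07  7.26] shift after turn [-0.2  -0.07  7.26] tilt [-0.0003 -0.0001]
```

```bash

python3 -m crank '[[[0,0,0],[-0.2,-0.07,2],0],[[0,0,0],[0,0,2],0],[[0,0,0],[0,0,1.5],0],[[0,0,0],[0,0,1],0],[[0,0,0],[0,0,0.4],0]]'>/dev/null
python3 -m crank '[[[0,0,0],[0,0,0.2],0],[[0,0,0],[0,0,0],0],[[0,0,0],[0,0,0],0],[[0,0,0],[0,0,0],0]]'
```

```text
time: 23.82
position: [0.42, 0.2324, 0.0491]
orientation: [[0.997, -0.075, 0.001], [-0.075, -0.997, 0.0], [0.001, -0.001, -1.0]]
contact_force: [0.6, 0.0, -1.6]
width: 0.0615
grip_force: 29.5
```

```bash

python3 -m crank '[[[0,0,0],[0,0,0.15],0],[[0,0,0],[0,0,0.1],0],[[0,0,0],[0,0,0],0],[[0,0,0],[0,0,0],0],[[0,0,0],[0,0,0],0]]'
python3 -m crank '[[[0,0,0],[0,0,0.1],0],[[0,0,0],[0,0,0],0],[[0,0,0],[0,0,0],0]]'
```

```text
time: 24.23
position: [0.4195, 0.232, 0.0459]
orientation: [[0.997, -0.075, -0.0], [-0.075, -0.997, 0.0], [-0.0, -0.0, -1.0]]
contact_force: [0.4, -0.8, -2.1]
width: 0.0614
grip_force: 29.5
time: 24.48
position: [0.4196, 0.2321, 0.0451]
orientation: [[0.997, -0.075, 0.0], [-0.075, -0.997, 0.0], [0.0, -0.0, -1.0]]
contact_force: [-1.2, -1.1, 3.1]
width: 0.0615
grip_force: 29.8
```

```bash

python3 -m crank '[[[0,0,0],[0,0,0],1],[[0,0,0],[0,0,0],1],[[0,0,0],[0,0,0],1],[[0,0,0],[0,0,0],1],[[0,0,0],[0,0,0],1]]'
python3 -m crank '[[[0,0,0],[0,0,-0.5],1],[[0,0,0],[0,0,-2],1],[[0,0,0],[0,0,-4],1],[[0,0,0],[0,0,-4],1],[[0,0,0],[0,0,-4],1]]'
python3 -m crank '[[[0,0,0],[0,0,-4],1],[[0,0,0],[0,0,-2],1],[[0,0,0],[0,0,0],1],[[0,0,0],[0,0,0],1]]'
python3 - <<'E'
from h import *
f=ctrl.grab_frame("wrist");save(f,"w13.png",(80,20,400,240),2.5);np.savez("w13.npz",K=f["intrinsics"],T=f["world_from_camera"],c=f["color"])
T=lambda l,z:[*(np.array([.4252,.2779])+np.array([[np.cos(-.0747),-np.sin(-.0747)],[np.sin(-.0747),np.cos(-.0747)]])@l),z]
# gray profile across the recess (y) at x=+.03 and +.05, and along x at y=-.046; surface height .006 black/ .032 white
g=cv2.cvtColor(f["color"],cv2.COLOR_RGB2GRAY)
for x in (.02,.05):
    print(x,[int(g[tuple(np.round(proj(f,T([x,-.046+o],.02))[::-1]).astype(int))]) for o in np.arange(-.05,.051,.003)])
print([int(g[tuple(np.round(proj(f,T([o,-.046],.02))[::-1]).astype(int))]) for o in np.arange(.04,.1,.003)])
go(.6725,.0955,.2,0.)
E
```

```text
time: 24.9
position: [0.4195, 0.2321, 0.0448]
orientation: [[0.997, -0.075, -0.0], [-0.075, -0.997, 0.0], [-0.0, -0.0, -1.0]]
contact_force: [-0.2, 0.4, -0.1]
width: 0.0839
grip_force: 0.0
time: 25.32
position: [0.4187, 0.2322, 0.1917]
orientation: [[0.997, -0.074, -0.001], [-0.074, -0.997, 0.0], [-0.001, -0.0, -1.0]]
contact_force: [1.4, 0.0, 0.3]
width: 0.0875
grip_force: 0.0
time: 25.65
position: [0.42, 0.2324, 0.2513]
orientation: [[0.997, -0.075, 0.003], [-0.075, -0.997, 0.001], [0.003, -0.001, -1.0]]
contact_force: [0.1, 0.7, -0.4]
width: 0.0869
grip_force: 0.0
0.02 [114, 112, 110, 103, 40, 48, 148, 129, 71, 120, 92, 132, 131, 127, 110, 105, 133, 149, 189, 188, 188, 191, 131, 190, 171, 94, 226, 157, 46, 36, 80, 134, 159, 159]
0.05 [173, 140, 109, 93, 49, 35, 68, 165, 179, 178, 177, 176, 176, 176, 175, 176, 175, 200, 237, 234, 234, 238, 239, 240, 238, 235, 169, 62, 47, 38, 56, 145, 160, 156]
[151, 103, 61, 136, 190, 188, 199, 104, 83, 78, 67, 40, 45, 99, 153, 156, 146, 223, 232, 230]
t 25.7 turn z -0.075 shift now [26.26 11.7   5.01] shift after turn [25.31 13.64  5.01] tilt [ 0.0005 -0.0002]
```

The thermometer shows dark gaps on all visible sides, so it is in its recess. Now the dropper bottle.

```bash

python3 -m crank '[[[0,0,0],[3.7,1.67,0],0.7],[[0,0,0],[3.7,1.67,0],0.7],[[0,0,0],[3.7,1.67,0],0.7],[[0,0,0],[3.7,1.67,0],0.7],[[0,0,0],[3.7,1.67,0],0.7]]'>/dev/null
python3 -m crank '[[[0,0,0],[3.7,1.67,0],0.7],[[0,0,0],[3.7,1.67,0],0.7],[[0,0,0],[0,0,3],0.7],[[0,0,0],[0,0,0],0.7],[[0,0,0],[0,0,0],0.7]]'>/dev/null
python3 -m crank '[[[0,0,0],[0,0,0],0.7],[[0,0,0],[0,0,0],0.7]]'
python3 - <<'E'
from h import *
go(.6726,.0955,.062,-.075)
E
```

```text
time: 26.7
position: [0.6684, 0.0974, 0.2212]
orientation: [[0.997, -0.073, 0.001], [-0.073, -0.997, 0.0], [0.001, -0.0, -1.0]]
contact_force: [0.7, 1.1, 0.3]
width: 0.0608
grip_force: 0.0
t 26.7 turn z 0.002 shift now [ 0.41  0.17 15.92] shift after turn [ 0.41  0.16 15.92] tilt [0.001  0.0004]
```

```bash

python3 -m crank '[[[0,0,0],[0.4,0.17,2],0.7],[[0,0,0],[0,0,3],0.7],[[0,0,0],[0,0,2.5],0.7],[[0,0,0],[0,0,1],0.7],[[0,0,0],[0,0,0],0.7]]'>/dev/null
python3 -m crank '[[[0,0,0],[0,0,0],0.7],[[0,0,0],[0,0,0],0.7]]'
python3 - <<'E'
from h import *
go(.6726,.0955,.062,-.075)
f=ctrl.grab_frame("wrist");print(proj(f,[.6726,.0955,.102]))
c=f["color"].astype(int);u=proj(f,[.6726,.0955,.06]);print(u,proj(f,[.6726,.1115,.03]),proj(f,[.6726,.0795,.03]))
# amber mask extents
m=((c[:,:,0]-c[:,:,2])>40)&(c[:,:,0]<200);ys,xs=np.where(m[100:225,200:300]);print(xs.min()+200,xs.max()+200,np.median(xs)+200,ys.min()+100,ys.max()+100) if len(xs) else print("none")
E
```

```text
time: 27.28
position: [0.6737, 0.0947, 0.1373]
orientation: [[0.997, -0.075, 0.003], [-0.075, -0.997, 0.001], [0.003, -0.001, -1.0]]
contact_force: [0.6, -0.2, 0.7]
width: 0.0606
grip_force: 0.0
t 27.2833 turn z 0.0 shift now [-0.14 -0.07  7.53] shift after turn [-0.14 -0.07  7.53] tilt [0.003  0.0005]
[246.9737 227.3987]
[247.4755 208.6716] [231.1754 200.1388] [264.339  197.7446]
232 265 244.0 179 210
```

```bash

python3 -m crank '[[[0,0,0],[-0.05,0,2],0.7],[[0,0,0],[0,0,2.5],0.7],[[0,0,0],[0,0,2],0.7],[[0,0,0],[0,0,1],0.7],[[0,0,0],[0,0,0],0.7]]'
python3 -m crank '[[[0,0,0],[0,0,0],0],[[0,0,0],[0,0,0],0],[[0,0,0],[0,0,0],0],[[0,0,0],[0,0,0],0],[[0,0,0],[0,0,0],0]]'
python3 -m crank '[[[0,0,0],[0,0,0],0],[[0,0,0],[0,0,0],0],[[0,0,0],[0,0,0],0]]'
```

```text
time: 27.75
position: [0.6715, 0.0938, 0.0585]
orientation: [[0.997, -0.075, -0.002], [-0.075, -0.997, -0.0], [-0.002, 0.001, -1.0]]
contact_force: [-0.4, 0.5, 0.2]
width: 0.0611
grip_force: 0.0
time: 28.17
position: [0.6728, 0.0942, 0.0608]
orientation: [[0.997, -0.075, 0.001], [-0.075, -0.997, 0.0], [0.001, -0.0, -1.0]]
contact_force: [-0.1, -0.5, -0.1]
width: 0.0358
grip_force: 0.1
time: 28.42
position: [0.6727, 0.0942, 0.0605]
orientation: [[0.997, -0.075, 0.001], [-0.075, -0.997, 0.0], [0.001, -0.0, -1.0]]
contact_force: [0.2, -0.7, 4.5]
width: 0.0319
grip_force: 30.0
```

```bash

python3 -m crank '[[[0,0,0],[0,0,-0.7],0],[[0,0,0],[0,0,-2],0],[[0,0,0],[0,0,-3.5],0],[[0,0,0],[0,0,-3.5],0],[[0,0,0],[-1,-0.7,-2],0]]'
python3 -m crank '[[[0,0,0],[-2.5,-1.75,0],0],[[0,0,0],[-3,-2.1,0],0],[[0,0,0],[-3,-2.1,0],0],[[0,0,0],[-3,-2.1,0],0],[[0,0,0],[-3,-2.1,0],0]]'>/dev/null
python3 -m crank '[[[0,0,0],[-3,-2.1,0],0],[[0,0,0],[-3,-2.1,0],0],[[0,0,0],[-3,-2.1,0],0],[[0,0,0],[-3,-2.1,0],0],[[0,0,0],[-2,-1.4,0],0]]'>/dev/null
python3 -m crank '[[[0,0,0],[0,0,0],0],[[0,0,0],[0,0,0],0],[[0,0,0],[0,0,0],0]]'
python3 - <<'E'
from h import *
go(.3887,.3258,.0665,-.075)
E
```

```text
time: 28.83
position: [0.6649, 0.1001, 0.1807]
orientation: [[0.997, -0.078, 0.004], [-0.078, -0.997, -0.0], [0.004, -0.0, -1.0]]
contact_force: [0.3, -0.0, -0.2]
width: 0.0316
grip_force: 30.0
time: 29.92
position: [0.3942, 0.3215, 0.177]
orientation: [[0.997, -0.076, 0.0], [-0.076, -0.997, -0.001], [0.0, 0.0, -1.0]]
contact_force: [0.2, -0.1, -0.8]
width: 0.0314
grip_force: 30.0
t 29.9167 turn z -0.001 shift now [-0.59 -0.39 11.05] shift after turn [-0.59 -0.39 11.05] tilt [ 0.0003 -0.0005]
```

```bash

python3 -m crank '[[[0,0,0],[-0.6,-0.39,2],0],[[0,0,0],[0,0,3],0],[[0,0,0],[0,0,2.5],0],[[0,0,0],[0,0,1.5],0],[[0,0,0],[0,0,1],0]]'>/dev/null
python3 -m crank '[[[0,0,0],[0,0,0.4],0],[[0,0,0],[0,0,0.2],0],[[0,0,0],[0,0,0],0],[[0,0,0],[0,0,0],0],[[0,0,0],[0,0,0],0]]'
```

```text
time: 30.75
position: [0.3886, 0.3269, 0.0718]
orientation: [[0.997, -0.075, 0.001], [-0.075, -0.997, 0.001], [0.001, -0.001, -1.0]]
contact_force: [-0.3, 0.4, -0.5]
width: 0.0316
grip_force: 30.0
```

```bash

python3 -m crank '[[[0,0,0],[0,0.1,0.25],0],[[0,0,0],[0,0,0.15],0],[[0,0,0],[0,0,0.05],0],[[0,0,0],[0,0,0],0],[[0,0,0],[0,0,0],0]]'
python3 -m crank '[[[0,0,0],[0,0,0.07],0],[[0,0,0],[0,0,0],0],[[0,0,0],[0,0,0],0]]'
```

```text
time: 31.17
position: [0.388, 0.3254, 0.0664]
orientation: [[0.997, -0.075, 0.0], [-0.075, -0.997, -0.0], [0.0, 0.0, -1.0]]
contact_force: [0.3, 0.2, 1.2]
width: 0.0318
grip_force: 30.0
time: 31.42
position: [0.3882, 0.3255, 0.0663]
orientation: [[0.997, -0.075, 0.001], [-0.075, -0.997, -0.0], [0.001, 0.0, -1.0]]
contact_force: [-1.9, -2.7, 9.5]
width: 0.0318
grip_force: 30.0
```

```bash

python3 -m crank '[[[0,0,0],[0,0,0],0.7],[[0,0,0],[0,0,0],0.7],[[0,0,0],[0,0,0],0.7],[[0,0,0],[0,0,0],0.7],[[0,0,0],[0,0,0],0.7]]'
python3 -m crank '[[[0,0,0],[0,0,-1],0.7],[[0,0,0],[0,0,-2.5],0.7],[[0,0,0],[0,0,-4],0.7],[[0,0,0],[0,0,-4],0.7],[[0,0,0],[0,0,-4],0.7]]'
python3 -m crank '[[[0,0,0],[0,0,-4],1],[[0,0,0],[0,0,-2],1],[[0,0,0],[0,0,0],1],[[0,0,0],[0,0,0],1]]'
python3 - <<'E'
from h import *
f=ctrl.grab_frame("wrist");c=f["color"].astype(int)
# black cap / amber body seen where an upright bottle must be
T=lambda l,z:[*(np.array([.4252,.2779])+np.array([[np.cos(-.0747),-np.sin(-.0747)],[np.sin(-.0747),np.cos(-.0747)]])@l),z]
for z in (.02,.06,.108): print(z,proj(f,T([-.04,.045],z)))
m=((c[:,:,0]-c[:,:,2])>25)&(c[:,:,0]<200);ys,xs=np.where(m[120:260,180:320]);print(len(xs),xs.min()+180,xs.max()+180,ys.min()+120,ys.max()+120)
go(.638,-.262,.3,-.075)
E
```

```text
time: 31.83
position: [0.3878, 0.3255, 0.0655]
orientation: [[0.997, -0.075, -0.0], [-0.075, -0.997, 0.0], [-0.0, 0.0, -1.0]]
contact_force: [0.6, -0.3, -0.3]
width: 0.0563
grip_force: 0.0
time: 32.25
position: [0.3872, 0.3256, 0.2231]
orientation: [[0.997, -0.074, -0.0], [-0.074, -0.997, 0.0], [-0.0, -0.0, -1.0]]
contact_force: [0.9, 0.7, 1.1]
width: 0.0605
grip_force: 0.0
time: 32.58
position: [0.3881, 0.326, 0.2823]
orientation: [[0.997, -0.075, 0.003], [-0.075, -0.997, 0.001], [0.002, -0.002, -1.0]]
contact_force: [-0.3, 0.1, -0.1]
width: 0.0798
grip_force: 0.0
0.02 [249.228 169.641]
0.06 [249.1479 174.5787]
0.108 [249.0263 182.0816]
227 237 261 159 184
t 32.6333 turn z -0.0 shift now [29.37 56.7  -1.91] shift after turn [29.36 56.7  -1.91] tilt [0.0004 0.    ]
```

```bash

python3 -m crank '[[[0,0,0],[1.37,3.81,-0.2],1],[[0,0,0],[1.37,3.81,-0.2],1],[[0,0,0],[1.37,3.81,-0.2],1],[[0,0,0],[1.37,3.81,-0.2],1],[[0,0,0],[1.37,3.81,-0.2],1]]'>/dev/null
python3 -m crank '[[[0,0,0],[1.37,3.81,-0.2],1],[[0,0,0],[1.37,3.81,-0.2],1],[[0,0,0],[1.37,3.81,-0.2],1],[[0,0,0],[1.37,3.81,-0.2],1],[[0,0,0],[1.37,3.81,-0.2],1]]'>/dev/null
python3 -m crank '[[[0,0,0],[1.37,3.81,-0.2],1],[[0,0,0],[1.37,3.81,-0.2],1],[[0,0,0],[1.37,3.81,-0.2],1],[[0,0,0],[1.37,3.81,-0.2],1],[[0,0,0],[1.37,3.81,-0.2],1]]'>/dev/null
python3 -m crank '[[[0,0,0],[0,0,0],1],[[0,0,0],[0,0,0],1],[[0,0,0],[0,0,0],1]]'
python3 - <<'E'
from h import *
f=ctrl.grab_frame("wrist");np.savez("w14.npz",K=f["intrinsics"],T=f["world_from_camera"],c=f["color"])
p=proj(f,[.638,-.262,.05]);print(p,proj(f,[.638,-.262,.142]))
x,y=int(p[0]),int(p[1]);b=(x-70,max(0,y-55),x+70,max(0,y-55)+110);print(b);save(f,"w14.png",b,5.5)
E
```

```text
time: 34.13
position: [0.5495, -0.259, 0.3089]
orientation: [[0.997, -0.075, -0.003], [-0.075, -0.997, 0.002], [-0.003, -0.002, -1.0]]
contact_force: [0.7, 0.4, 0.1]
width: 0.0868
grip_force: 0.0
[246.5542 108.202 ] [245.4814 104.1356]
(176, 53, 316, 163)
```

View pics/w14.png

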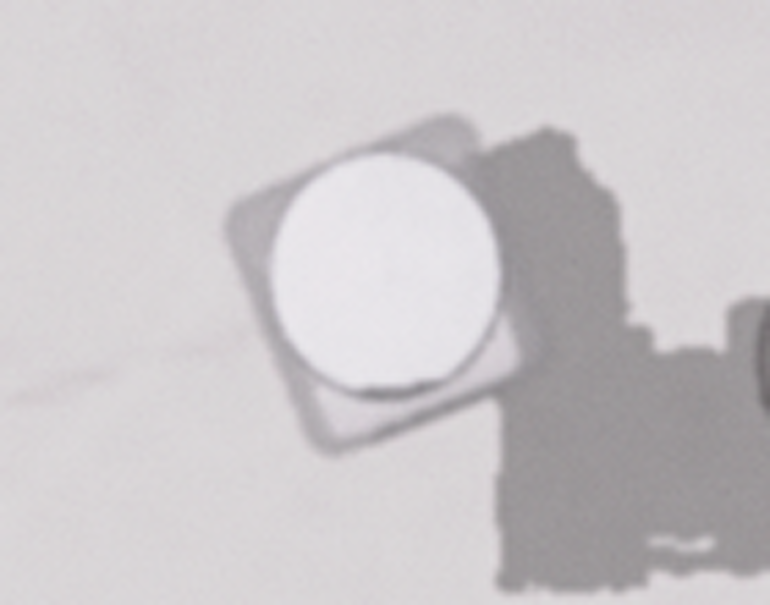

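The cap is centred at (386,272). The shoulder edges are: top (245,200)–(440,115), left (232,235)–(310,435), bottom (345,452)–(520,370).

```bash
python3 - <<'E'
from h import *
d=np.load("w14.npz");f=dict(intrinsics=d["K"],world_from_camera=d["T"])
P=lambda u,v,z:ray(f,(u/5.5+176-.4,v/5.5+53-.4),z)[:2]
print("cap",P(386,272,.142))
for z in (.0,.1):
    e=[(P(*a,z),P(*b,z)) for a,b in (((440,115),(245,200)),((232,235),(310,435)),((520,370),(345,452)))]
    print(z,[round(float((np.arctan2(*(p-q)[::-1])+np.pi/4)%(np.pi/2)-np.pi/4),3) for p,q in e],"centre", (P(225,208,z)+P(535,365,z))/2,(P(470,108,z)+P(328,460,z))/2, np.linalg.norm(P(260,193,z)-P(340,455,z)))
go(.638,-.262,.3,.3)
E
```

```text
cap [ 0.6401 -0.2625]
0.0 [0.308, 0.29, 0.353] centre [ 0.6456 -0.2596] [ 0.6448 -0.2638] 0.07671593240602886
0.1 [0.308, 0.29, 0.353] centre [ 0.6397 -0.2609] [ 0.6391 -0.2642] 0.05954249645496679
t 34.1833 turn z -0.374 shift now [ 8.83 -0.28  0.94] shift after turn [8.32 2.96 0.94] tilt [-0.0017  0.0016]
```

```bash

python3 -m crank '[[[0,0,0],[3,-0.08,0],1],[[0,0,0],[3,-0.08,0],1],[[0,0,0],[2.9,-0.08,0],1],[[0,0,-0.096],[0,0,0],1],[[0,0,-0.096],[0,0,0],1]]'>/dev/null
python3 -m crank '[[[0,0,-0.096],[0,0,0],1],[[0,0,-0.096],[0,0,2],1],[[0,0,0],[0,0,2],1],[[0,0,0],[0,0,0],1],[[0,0,0],[0,0,0],1]]'>/dev/null
python3 -m crank '[[[0,0,0],[0,0,0],1],[[0,0,0],[0,0,0],1]]'
python3 - <<'E'
from h import *
go(.6395,-.2625,.102,.312)
E
```

```text
time: 35.18
position: [0.6394, -0.2637, 0.2724]
orientation: [[0.953, 0.304, 0.002], [0.304, -0.953, -0.001], [0.002, 0.001, -1.0]]
contact_force: [0.1, -0.6, -0.3]
width: 0.0868
grip_force: 0.0
t 35.1833 turn z -0.003 shift now [ 0.02 -0.13 17.04] shift after turn [ 0.02 -0.13 17.04] tilt [ 0.002  -0.0006]
```

```bash

python3 -m crank '[[[0,0,0],[0,-0.1,2],1],[[0,0,0],[0,0,3],1],[[0,0,0],[0,0,3],1],[[0,0,0],[0,0,1.5],1],[[0,0,0],[0,0,0],1]]'>/dev/null
python3 -m crank '[[[0,0,0],[0,0,0],1],[[0,0,0],[0,0,0],1]]'
python3 - <<'E'
from h import *
go(.6395,-.2625,.102,.312)
E
```

```text
time: 35.77
position: [0.6396, -0.2634, 0.178]
orientation: [[0.953, 0.304, 0.003], [0.304, -0.953, -0.001], [0.002, 0.002, -1.0]]
contact_force: [-0.2, -0.0, 1.0]
width: 0.0874
grip_force: 0.0
t 35.7667 turn z -0.003 shift now [ 0.  -0.1  7.6] shift after turn [ 0.  -0.1  7.6] tilt [ 0.0029 -0.001 ]
```

```bash

python3 -m crank '[[[0,0,0],[0,-0.05,2],1],[[0,0,0],[0,0,2],1],[[0,0,0],[0,0,1.5],1],[[0,0,0],[0,0,1],1],[[0,0,0],[0,0,0.5],1]]'>/dev/null
python3 -m crank '[[[0,0,0],[0,0,0],1],[[0,0,0],[0,0,0.25],1],[[0,0,0],[0,0,0],1],[[0,0,0],[0,0,0],1]]'
```

```text
time: 36.52
position: [0.6389, -0.2629, 0.1042]
orientation: [[0.953, 0.304, 0.001], [0.304, -0.953, -0.0], [0.001, 0.001, -1.0]]
contact_force: [0.6, -0.8, 0.5]
width: 0.0869
grip_force: 0.0
```

```bash

python3 -m crank '[[[0,0,0],[0,0,0.15],1],[[0,0,0],[0,0,0],0],[[0,0,0],[0,0,0],0],[[0,0,0],[0,0,0],0],[[0,0,0],[0,0,0],0]]'
python3 -m crank '[[[0,0,0],[0,0,0],0],[[0,0,0],[0,0,0],0],[[0,0,0],[0,0,0],0],[[0,0,0],[0,0,0],0]]'
```

```text
time: 36.93
position: [0.6384, -0.2627, 0.1017]
orientation: [[0.953, 0.304, 0.0], [0.304, -0.953, -0.0], [0.0, 0.0, -1.0]]
contact_force: [-0.5, 0.3, 0.1]
width: 0.0682
grip_force: 0.0
time: 37.27
position: [0.6384, -0.2627, 0.1017]
orientation: [[0.953, 0.304, 0.0], [0.304, -0.953, 0.0], [0.0, -0.0, -1.0]]
contact_force: [-0.8, 0.5, 0.8]
width: 0.0618
grip_force: 29.9
```

```bash

python3 -m crank '[[[0,0,0],[0,0,-0.7],0],[[0,0,0],[0,0,-2],0],[[0,0,0],[0,0,-3.5],0],[[0,0,0],[0,0,-4],0],[[0,0,0],[0,0,-4],0]]'
python3 -m crank '[[[0,0,0],[0,-1.5,-1.5],0],[[0,0,0],[0.1,-3,-0.5],0],[[0,0,0],[0.11,-4,0],0],[[0,0,0],[0.11,-4,0],0],[[0,0,0],[0.11,-4,0],0]]'>/dev/null
python3 -m crank '[[[0,0,0],[0.11,-4,0],0],[[0,0,0],[0.11,-4,0],0],[[0,0,0],[0.11,-4,0],0],[[0,0,0],[0.11,-4,0],0],[[0,0,0],[0.11,-4,0],0]]'>/dev/null
python3 -m crank '[[[0,0,0],[0.11,-4,0],0],[[0,0,0],[0.11,-4,0],0],[[0,0,0],[0.11,-4,0],0],[[0,0,0],[0.11,-4,0],0],[[0,0,0],[0.11,-4,0],0]]'>/dev/null
python3 -m crank '[[[0,0,0],[0.1,-3,0],0],[[0,0,0.096],[0,-1,0],0],[[0,0,0.096],[0,0,0],0],[[0,0,0.096],[0,0,0],0],[[0,0,0.096],[0,0,0],0]]'
python3 -m crank '[[[0,0,0],[0,0,0],0],[[0,0,0],[0,0,0],0],[[0,0,0],[0,0,0],0],[[0,0,0],[0,0,0],0]]'
python3 - <<'E'
from h import *
go(.4694,.3197,.108,-.075)
E
```

```text
time: 37.68
position: [0.6378, -0.2625, 0.2452]
orientation: [[0.953, 0.304, -0.001], [0.304, -0.953, 0.0], [-0.001, -0.001, -1.0]]
contact_force: [1.6, -0.5, -0.6]
width: 0.0615
grip_force: 29.9
time: 39.35
position: [0.4698, 0.319, 0.2641]
orientation: [[0.997, -0.079, 0.0], [-0.079, -0.997, -0.0], [0.0, 0.0, -1.0]]
contact_force: [0.3, 0.9, -0.9]
width: 0.0619
grip_force: 29.9
time: 39.68
position: [0.47, 0.3186, 0.2638]
orientation: [[0.997, -0.073, 0.0], [-0.073, -0.997, 0.0], [0.0, -0.0, -1.0]]
contact_force: [0.5, 0.4, -1.3]
width: 0.0617
grip_force: 29.9
t 39.6833 turn z 0.002 shift now [-0.07 -0.11 15.58] shift after turn [-0.07 -0.11 15.58] tilt [0.0001 0.0001]
```

```bash

python3 -m crank '[[[0,0,0],[-0.15,-0.1,2],0],[[0,0,0],[0,0,3.5],0],[[0,0,0],[0,0,3.5],0],[[0,0,0],[0,0,2.5],0],[[0,0,0],[0,0,1.5],0]]'>/dev/null
python3 -m crank '[[[0,0,0],[0,0,1],0],[[0,0,0],[0,0,0.5],0],[[0,0,0],[0,0,0],0],[[0,0,0],[0,0,0],0],[[0,0,0],[0,0,0],0]]'
```

```text
time: 40.52
position: [0.4693, 0.3202, 0.12]
orientation: [[0.997, -0.075, 0.002], [-0.075, -0.997, 0.001], [0.002, -0.001, -1.0]]
contact_force: [-0.4, 0.2, -1.2]
width: 0.0617
grip_force: 29.9
```

```bash

python3 -m crank '[[[0,0,0],[0,0,0.4],0],[[0,0,0],[0,0,0.3],0],[[0,0,0],[0,0,0.2],0],[[0,0,0],[0,0,0],0],[[0,0,0],[0,0,0],0]]'
python3 -m crank '[[[0,0,0],[0,0,0.1],0],[[0,0,0],[0,0,0],0],[[0,0,0],[0,0,0],0]]'
```

```text
time: 40.93
position: [0.4685, 0.3197, 0.1095]
orientation: [[0.997, -0.075, -0.0], [-0.075, -0.997, -0.0], [-0.0, 0.0, -1.0]]
contact_force: [0.1, 0.4, -0.3]
width: 0.0618
grip_force: 29.9
time: 41.18
position: [0.4686, 0.3198, 0.1087]
orientation: [[0.997, -0.075, 0.0], [-0.075, -0.997, 0.0], [0.0, -0.0, -1.0]]
contact_force: [-0.2, 0.1, -0.7]
width: 0.0615
grip_force: 29.9
```

```bash

python3 -m crank '[[[0,0,0],[0,0,0.08],0],[[0,0,0],[0,0,0],0],[[0,0,0],[0,0,0],0]]'
python3 -m crank '[[[0,0,0],[0,0,0.05],0],[[0,0,0],[0,0,0],0],[[0,0,0],[0,0,0],0]]'
```

```text
time: 41.43
position: [0.4686, 0.3197, 0.1078]
orientation: [[0.997, -0.075, -0.0], [-0.075, -0.997, 0.0], [-0.0, -0.0, -1.0]]
contact_force: [-0.6, 0.2, -1.1]
width: 0.0617
grip_force: 29.9
time: 41.68
position: [0.4687, 0.3198, 0.1076]
orientation: [[0.997, -0.075, 0.0], [-0.075, -0.997, 0.0], [0.0, -0.0, -1.0]]
contact_force: [0.4, 0.4, 1.6]
width: 0.0618
grip_force: 29.9
```

Seated: contact came at 0.1076, as expected. I'll release, retreat, and compare frames numerically from above.

```bash

python3 -m crank '[[[0,0,0],[0,0,0],1],[[0,0,0],[0,0,0],1],[[0,0,0],[0,0,0],1],[[0,0,0],[0,0,0],1],[[0,0,0],[0,0,0],1]]'
python3 -m crank '[[[0,0,0],[0,0,-1],1],[[0,0,0],[0,0,-2.5],1],[[0,0,0],[0,0,-4],1],[[0,0,0],[0,0,-4],1],[[0,0,0],[0,0,-4],1]]'
python3 -m crank '[[[0,0,0],[-0.3,0,-4],1],[[0,0,0],[-2,2,0],1],[[0,0,0],[-2,3,0],1],[[0,0,0],[0,3.5,0],1],[[0,0,0],[0,3.5,0],1]]'
python3 -m crank '[[[0,0,0],[0,3.5,0],1],[[0,0,0],[0,0,0],1],[[0,0,0],[0,0,0],1],[[0,0,0],[0,0,0],1]]'
python3 - <<'E'
from h import *
T=lambda l,z:[*(np.array([.4252,.2779])+np.array([[np.cos(-.0747),-np.sin(-.0747)],[np.sin(-.0747),np.cos(-.0747)]])@l),z]
f=ctrl.grab_frame("wrist");g=cv2.cvtColor(f["color"],cv2.COLOR_RGB2GRAY)
# tilt check: white cap circle must sit over the recess centre
q=proj(f,T([.041,.045],.148));print("cap expected",q)
c=cv2.HoughCircles(cv2.medianBlur(g,3),cv2.HOUGH_GRADIENT,1,20,param1=80,param2=14,minRadius=14,maxRadius=40)
for u,v,r in c[0][:5]:print(u,v,r,ray(f,(u,v),.148))
t=ctrl.grab_frame("top");d=np.load("top.npz");
for n,p in (("opendish",(359,198)),):
    a=d["c"][180:216,338:382].astype(int);b=t["color"][180:216,338:382].astype(int);print("open dish diff",np.abs(a-b).mean(),np.abs(a-b).max())
tg=cv2.cvtColor(t["color"],cv2.COLOR_RGB2GRAY)
for n,l,z in (("therm",[0,-.046],.032),("cap",[.041,.045],.148),("drop",[-.04,.045],.1)):
    q=proj(t,T(l,z));print(n,q)
E
```

```text
time: 42.1
position: [0.4686, 0.3197, 0.1073]
orientation: [[0.997, -0.075, -0.0], [-0.075, -0.997, 0.0], [-0.0, 0.0, -1.0]]
contact_force: [0.4, 1.3, 0.1]
width: 0.0842
grip_force: 0.0
time: 42.52
position: [0.4681, 0.3196, 0.2649]
orientation: [[0.997, -0.075, -0.0], [-0.075, -0.997, 0.0], [-0.0, -0.0, -1.0]]
contact_force: [0.9, 0.9, -0.3]
width: 0.087
grip_force: 0.0
time: 42.93
position: [0.4153, 0.203, 0.3036]
orientation: [[0.997, -0.072, 0.002], [-0.072, -0.997, 0.001], [0.002, -0.001, -1.0]]
contact_force: [1.5, -1.0, 0.7]
width: 0.0869
grip_force: 0.0
time: 43.27
position: [0.414, 0.169, 0.3031]
orientation: [[0.997, -0.075, 0.001], [-0.075, -0.997, 0.001], [0.001, -0.001, -1.0]]
contact_force: [-0.1, -0.3, 0.9]
width: 0.0871
grip_force: 0.0
cap expected [107.3967 146.8399]
198.5 181.5 37.2 [0.4235 0.2252 0.148 ]
158.5 145.5 34.9 [0.4667 0.2638 0.148 ]
480.5 154.5 28.8 [ 0.4303 -0.0878  0.148 ]
200.5 160.5 33.8 [0.4469 0.22   0.148 ]
379.5 256.5 33.8 [0.314  0.0168 0.148 ]
open dish diff 6.017676767676767 53
therm [192.1099 240.9301]
cap [163.5737 222.4794]
drop [162.5144 246.8461]
```

```bash
python3 - <<'E'
from h import *
f=ctrl.grab_frame("wrist");g=cv2.cvtColor(f["color"],cv2.COLOR_RGB2GRAY)
for r in g[110:250:4,60:250:3]:print("".join(" .:-=+*#%@"[min(9,int(v)//26)] for v in r))
t=ctrl.grab_frame("top");d=np.load("top.npz")
for im in (d["c"],t["color"]):
    e=cv2.cvtColor(im,cv2.COLOR_RGB2GRAY)[180:216,338:382]
    c=cv2.HoughCircles(cv2.resize(e,None,fx=4,fy=4,interpolation=cv2.INTER_CUBIC),cv2.HOUGH_GRADIENT,1,40,param1=40,param2=12,minRadius=26,maxRadius=44);print(None if c is None else c[0][:2])
E
```

```text
%%%%%%%%%%%%%%%%%%%++++++++++++++++++++++++++++++++++++++++++#%%
%%%%%%%%%%%%%%%%%%%*+-::::::::::::::::-=-:::---------------++#%%
%%%%%%%%%%%%%%%####*++=======---:::::.:=-:................-++%%%
%%%%%%%%%%%%%%##*****++=+*#***++++++*::=-:......:-:.......:++#%%
%%%%%%%%%%%%%@@@@%#+==+++##***+++++++-:=-:...:======+==:..:++#%%
%%%%%%%%%%%@@@@@@@@@%+==+###**+++++++-.=-:..#%@@@@@@@%%+-.:++#%%
%%%%%%%%%%@@@@@@@@@@@%+==*#***+++++++=.==:.*%#*********#+::++%%%
%%%%%%%%%%@@@@@@@@@@@@%===#***+++++++=.==:.#-===========*-:++#%%
%%%%%%%%%%@@@@@@@@@@@@@+==****++++++++.--:.#=#**#####**-*-:++#%%
%%%%%%%%%%@@@@@@@@@@@@@#==+#**++++++++.-=-.#=##**#***=*=*-:++*#%
%%%%%%%%%%@@@@@@@@@@@@@#==*****+++++++.---.*=#+*###**+*-#-:+*+*%
%%%%%%%%%%%@@@@@@@@@@@@+==##***+++++++.-+=.+=#++###*#**-#-:+*+*%
%%%%%%%%%%%%@@@@@@@@@@%==+++++======-..=+=.+=##########-#-:+++*%
%%%%%%%%%%%%%@@@@@@@@#=+****+++==:.....-+=.=+========---#-:+++*%
%%%%%%%%%%%%%%%%%%%#+********+++++++++++*=.-%+======+++##=:+++*%
%%%%%%%%%%%%%%%%%%%%+++++++**+++++++++++++.:@@@@@@@@@@@%#-:+++*%
%%%%%%%%%%%%%%%%%%%%++++++++++++++++++++++.:@@@@@@@@@@@@#-:+
[... 536 characters left out ...]
%%%%%%%%%%%%+++++++++++++++++++=..:.:------:.:..++%%%
%%%%%%%%%%%%%%%%%%%%%%%++++++++++++++++++++++++++++++++++++++%%%
-----------------=%%%%%###########**: :--*******************#%%%
..................%%%%%%%%%%%%%%%%%:  .. #%%%%%%%%%%%%%%%%%%%%%%
............. ... +%%%%%%%%%%%%%%#.      *%%%%%%%%%%%%%%%%%%%%%%
........ . .:-:::.=%%%%%%%%%%%%%*   .... +%%%%%%%%%%%%%%%%%%%%%%
 ..........:--:-:::%%%%%%%%%%%*.  ..  ...+%%%%%%%%%#####*++++===
..........:---:--:.%%%%%%%%%#:  .........:=====-================
..........=--:::::::::::::::::::::::::::::::::::::::::::::::::::
::::::.. :=-::::-------------------:::::::::::::::::::::::::::::
[[84.5 74.5 33.7]]
[[ 85.5  73.5  35.3]
 [138.5  51.5  34.4]]
```

The bottle cap is at about (109,144) against an expected (107,147), the dropper bottle and thermometer sit in their recesses, and the open dish hasn't moved. Handing in.

```bash
python3 -c "
from cell import ctrl
print(ctrl.sign_off())"
```

```text
the job is handed in; nothing more can be done
None
```

I made up both kits and handed the job in at about 43 s: all five items are in their recesses with both bottles upright, and the open dish is where it was; the hand-in returned no verdict.

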